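Ready the bench centres for the next shaft

TASK

Get the green bench centres ready for the next shaft. First roll the loose steel shaft along the black mat, without picking it up and keeping it on the mat, until its yellow paint line is on top; then draw the spring-loaded tailstock back by its orange upright grip until the white pointer stands at the red mark. It springs back if let go, so finish the program still holding it at the mark, with the yellow line still on top and the other things on the bench left alone.

Things in the scene. Friction and masses are not known exactly. Their poses are not given: they have to be found in the camera images.
- shaft: loose plain round steel bar, diameter 28, length 150, 0.3 to 0.6 kg. Origin mid-length on its axis, 14 above the mat. y runs along it; x points from the axis to the yellow line (7 wide, full length), which starts facing the robot, 75 degrees from the top: rolling its centre 18 away from the robot brings it up. A tool pressed on top travels twice as far as the centre. Stays put if let go gently
- mat: thin black rubber mat, fixed, 150 (x) by 220 (y), 3 thick; origin at the centre of its underside
- centres: green fixture, fixed, base 90 (x) by 355 (y), crosswise behind the mat, yaw within 6 degrees; origin on its underside, y axis along the line of centres. Headstock at the +y end, spring tailstock at the -y end (housing y = -95 to -45, its top 62 above the bench)
- quill: sliding tailstock part (rod with centre, orange upright grip, white pointer). Slides along the fixture's -y, away from the headstock, 0 to 60; its origin coincides with the fixture's when home. A spring pulls it home: about 6 N at home, 11 N at 40 out; it returns when let go
- grip (a point): point in the middle of the orange upright grip, 98 above the bench. The grip is 24 (fixture x) by 16 (fixture y) and stands 60 to 110 above the bench; pinch it from above across the 16. When home, its face stands 22 from the tailstock housing; keep fingertips above 70 to clear the housing (62 high)
- pointer (a point): tip of the white pointer that moves with the tailstock slide, on the robot's side of the grip, in line with the middle of the grip, 36 above the bench
- mark: red marker saddle, fixed on the aluminium scale rail on the robot's side of the fixture, 4 wide along y; its centre is the mark and its axes are parallel to the fixture's; 22 to 45 from the pointer's home place, in the direction of pulling
- caliper: bystander, leave alone: digital caliper lying flat in front of the mat, 77x210x11; origin at the centre of its underside
- hex_key_1: bystander, leave alone: black hex key lying flat right of the mat, 31x88x5; origin at the centre of its underside
- oil_bottle: bystander, leave alone: amber oil bottle with white spout, 43x41x127, left of the bench centres; origin at the centre of its underside
- tape_black: bystander, leave alone: roll of black tape lying flat, 57x54x19, in front; origin at the centre of its underside
- flange_brass: bystander, leave alone: brass flanged bush, 58 diameter, 28 high, at the left; origin at the centre of its underside
- bush_steel: bystander, leave alone: plain bright metal bush standing upright, 26 diameter, 32 high, at the left; origin at the centre of its underside

How it is judged:
By the outcome, as a careful person would: the job done as asked, in the order asked, and still so for the second after the job is handed in, while the arm keeps its last pose, push and grip.
It also fails if it takes over 59 s, if anything falls off the work surface, if the arm or the gripper's body presses on something with over 40 N, if the wrist force passes 120 N, or if a joint passes its speed limit or range.

ROBOT

A 7-joint arm with a two-finger parallel gripper is mounted at the origin on a cart in front of the work surface, level with it; the furniture and walls round the work are solid. World frame = base frame: x ahead of the robot, y to its left, z up, the work surface at z = 0. Lengths are in m, angles in degrees, forces in N, time in s.
With the tool pointing down it reaches from about 0.425 to 0.875 m from the base axis. Payload 4.7 kg.
Tool frame: the origin (TCP) lies between the finger pads; the fingertips stand 8 mm ahead of it and the grasp point (between the pads) lies 11 mm behind it (env.tip_extent is the distance from the TCP to the fingertips, in m); z points along the fingers, y is the line along which they close (so a half turn about z gives the same grasp; the last joint's range is limited). The gripper opens to 87 mm and grips with 3 to 60 N. Pads are 19 mm wide; open, the fingers measure 117 mm over their backs; the gripper's body (75 mm by 190 mm) begins 51 mm behind the grasp point.
Start: joints at [64.349, 18.392, -4.016, 83.108, 1.295, 78.541, -3.26], TCP at [0.29, -0.582, 0.201] pointing down, gripper open.
Joint ranges: [-163.93, 163.93], [-17.29, 119.83], [-79.2, 71.16], [3.27, 140.29], [-89.18, 269.18], [5.43, 117.66], [-154.24, 154.24]. Speed limits (degrees/s): [147.25, 147.25, 180, 180, 180, 180, 180].

INTERFACE

Orientations are given as [roll, pitch, yaw] about the fixed x, y, z axes, in that order (R = Rz(yaw) Ry(pitch) Rx(roll)).
In Python, from cell import sensors, vision, workorder, env gives the robot as it stands.
- The arm moves only by the tool drive_tool, never from a script. Its argument "moves" is a list of rows, each an object of numbers: "x", "y", "z": the shift along the tool's x, y, z in mm; "rx", "ry", "rz": the turn, a rotation vector about the tool's x, y, z in rad; "fingers": the closure, from -1 (fully open) to 1 (shut). In form: [{"x": .., "y": .., "z": .., "rx": .., "ry": .., "rz": .., "fingers": ..}, ...]. A call has 1 to 20 rows; each row is the pose to reach, as a shift and turn from the pose commanded when the call began, along the tool's axes at that moment; what a row does not reach only later rows make up. A row lasts 1/8 s, in which the tool goes at most 62.5 mm and 10.7 degrees, less where a joint would pass 70% of its speed; a pose out of reach is approached as far as the arm can. A call with a gripper value outside its range is refused whole. The fingers move at their own pace and stop on an object; "force" is the grip in N (left out, the last holds). Time passes only in rows, so rows that repeat a pose let the fingers close. It gives the time, the measured TCP pose, the force, the opening and the grip force at its end, in the units of the state.
- sensors.get_obs(): the state, without advancing time (a new reading comes with each control period).
- vision.read_camera(name): name is "scene" or "top" or "wrist"; returns a dict with "image" (480x640x3 uint8, red, green, blue), "fx", "fy", "cx", "cy" (pixels), "k1" (the pictures are not rectified: a ray, as slopes to the right and down, at radius r is drawn at 1 + k1 r^2 times it, then the intrinsics apply), "R" (3x3) and "t" (3): a world point X has camera coordinates R X + t. Camera axes: x right, y down, z forward; pixel columns grow to the right and rows downward; lengths in m; the calibration is good to about 2 mm. A picture is of the moment at which its call begins. There is no depth.
- workorder.sign_off(): hands the job in; it is judged then, once.
The state is a dict: "time_s": time; "qpos": joint angles; "joint_velocities": joint speeds; "effort": joint torques, N m; "tool_pos": TCP position; "tool_rot": TCP orientation; "force": force on the tool from outside, world axes, zero at the start; "wrist_torque": the same for the moment, N m; "grip_width": finger opening in m; "grasp_force": force on a finger pad.
Only numpy, scipy, OpenCV 4.12 (cv2) and the standard library are available. Lean on these libraries where they do the work, as an engineer would, in place of code of your own. Each camera call takes 0.05 s, during which the arm holds its last target. There are 200 camera calls.

## Working session

There is one attempt and no reset: what is moved stays moved. The work goes in short steps, Python scripts to look and compute and a tool call to move; the robot and the scene stay as the last step left them, time stands still between calls to the robot, and variables do not carry over. Pictures are saved under pics/ and viewed, at most 10 in all, crops included, and the job is handed in when it is done.

Besides the shell and the picture viewer there is one more tool, called by a JSON object that holds its "fn" and its "kwargs". drive_tool: Moves the arm, as the interface text tells. Its arguments: {"type":"object","properties":{"moves":{"type":"array"},"force":{"type":"number"}},"required":["moves"]}

```bash
ls; mkdir -p pics
cat > h.py <<'E'
import numpy as np, cv2
from cell import sensors, vision, workorder, env
def cam(n):
    c=vision.read_camera(n); c['K']=np.array([[c['fx'],0,c['cx']],[0,c['fy'],c['cy']],[0,0,1.]]); c['D']=np.array([c['k1'],0,0,0.])
    c['R']=np.array(c['R']); c['t']=np.array(c['t']); return c
def ray(c,uv):
    p=cv2.undistortPoints(np.array(uv,float).reshape(-1,1,2),c['K'],c['D']).reshape(-1,2)
    return -c['R'].T@c['t'], np.c_[p,np.ones(len(p))]@c['R']
def plane(c,uv,z):
    o,d=ray(c,uv); return o+d*((z-o[2])/d[:,2])[:,None]
def tri(c1,u1,c2,u2):
    o1,d1=ray(c1,u1);o2,d2=ray(c2,u2);d1=d1[0]/np.linalg.norm(d1[0]);d2=d2[0]/np.linalg.norm(d2[0])
    s=np.linalg.lstsq(np.c_[d1,-d2],o2-o1,rcond=None)[0];a=o1+s[0]*d1;b=o2+s[1]*d2
    return (a+b)/2,np.linalg.norm(a-b)
def proj(c,X):
    return cv2.projectPoints(np.array(X,float).reshape(-1,1,3),cv2.Rodrigues(c['R'])[0],c['t'],c['K'],c['D'])[0].reshape(-1,2)
def save(c,n,box=None,s=1):
    im=c['image'][:,:,::-1]
    if box: im=im[box[1]:box[3],box[0]:box[2]]
    cv2.imwrite('pics/'+n,cv2.resize(im,None,fx=s,fy=s,interpolation=cv2.INTER_CUBIC))
E
python3 - <<'E'
from h import *
for n in('scene','top'):
    c=cam(n); save(c,n+'0.png'); print(n,-c['R'].T@c['t'],c['fx'],c['k1'])
o=sensors.get_obs(); print(o); print(env.tip_extent)
E
```

```text
pics
scene [0.0528147  0.66268781 0.722774  ] 497.642700702474 -0.020525148377277362
top [0.39627347 0.2584281  1.19686048] 611.5146854345472 -0.17628063214760806
{'time_s': 0.1, 'qpos': array([64.34688721, 18.43580179, -4.01696625, 83.16764839,  1.29790361,
       78.53845225, -3.26177636]), 'joint_velocities': array([-0.02264714, -0.04147701, -0.03339063, -0.12530973,  0.01414046,
        0.05357386,  0.01228735]), 'effort': array([-2.00592845e-04, -4.92574382e+01, -4.05581295e-01, -3.13397670e+01,
       -6.39348105e-02,  3.95801570e-02,  9.38868311e-05]), 'tool_pos': array([ 0.28935532, -0.58146936,  0.2004622 ]), 'tool_rot': array([-1.79903494e+02,  7.68640241e-03,  2.64628726e+01]), 'force': array([-0.14371982,  0.21955742,  0.15820424]), 'wrist_torque': array([ 0.01290481, -0.01796585, -0.08234358]), 'grasp_force': 0.0, 'grip_width': 0.08692132908478915}
0.008
```

View pics/scene0.png

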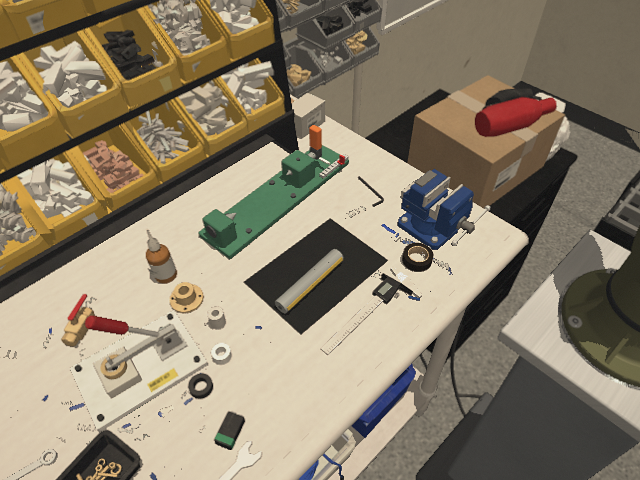

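View pics/top0.png

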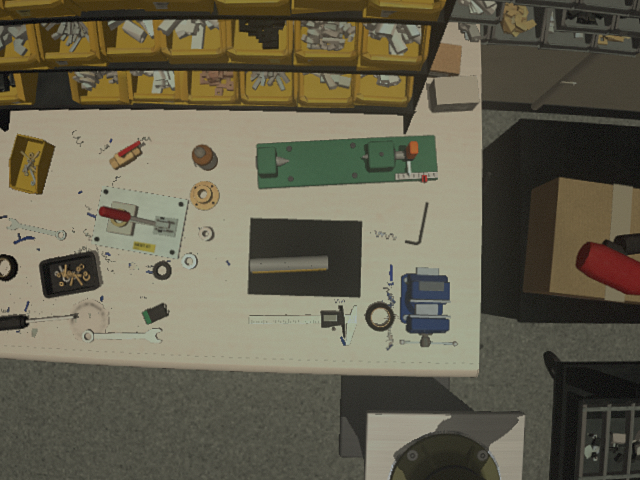

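Scene view: shaft about (310,282) on the mat, orange grip (316,137), red mark (342,160). Top view: shaft (288,264), grip (412,148), mark (424,178), fixture spanning (257..437, 136..188).

```bash
cat > m.py <<'E'
from h import *
S=cam('scene');T=cam('top')
def blob(c,f,box):
    h=cv2.cvtColor(c['image'],cv2.COLOR_RGB2HSV).astype(int);m=f(h[...,0],h[...,1],h[...,2]).astype(np.uint8)
    k=np.zeros_like(m);k[box[1]:box[3],box[0]:box[2]]=1;m*=k
    n,l,st,ce=cv2.connectedComponentsWithStats(m);i=1+np.argmax(st[1:,4]);return ce[i],st[i],(l==i).astype(np.uint8)
org=lambda h,s,v:(h>5)&(h<16)&(s>170)&(v>120)
red=lambda h,s,v:((h<4)|(h>174))&(s>150)&(v>90)
grn=lambda h,s,v:(h>60)&(h<90)&(s>90)
yel=lambda h,s,v:(h>17)&(h<33)&(s>110)&(v>90)
blk=lambda h,s,v:(v<50)
SB=dict(o=(295,110,340,165),r=(325,140,360,175),g=(190,120,360,260),y=(265,240,355,320),b=(240,215,390,335))
TB=dict(o=(395,130,430,165),r=(415,165,440,190),g=(240,125,445,195),y=(240,245,340,285),b=(240,210,370,305))
F=dict(o=org,r=red,g=grn,y=yel,b=blk)
E
python3 - <<'E'
from m import *
for k in 'orgyb':
    for n,c,B in(('S',S,SB),('T',T,TB)):
        try:
            ce,st,m=blob(c,F[k],B[k]); print(k,n,ce.round(1),st, cv2.minAreaRect(cv2.findNonZero(m)))
        except Exception as e: print(k,n,'none')
print('mark',tri(S,blob(S,red,SB['r'])[0],T,blob(T,red,TB['r'])[0]))
print('grip',tri(S,blob(S,org,SB['o'])[0],T,blob(T,org,TB['o'])[0]))
for n,z in(('b',.003),('g',.02)):
    m=blob(T,F[n],TB[n])[2]; b=cv2.boxPoints(cv2.minAreaRect(cv2.findNonZero(m)));print(n,plane(T,b,z).round(4).tolist())
# tile
a=cv2.resize(S['image'][110:190,280:380],(800,640))[:,:,::-1]; 
t=cv2.resize(T['image'][120:200,350:450],(800,640))[:,:,::-1]
u=cv2.resize(T['image'][210:310,240:370],(800,615))[:,:,::-1]
v=cv2.resize(S['image'][235:325,260:360],(800,720))[:,:,::-1]
q=[cv2.resize(i,(400,300)) for i in(a,t,v,u)]
cv2.imwrite('pics/q.png',np.vstack([np.hstack(q[:2]),np.hstack(q[2:])]))
E
```

```text
o S [315.2 136.8] [310 125  12  25 235] ((315.20343017578125, 136.9586181640625), (24.252197265625, 10.511242866516113), 86.633544921875)
o T [413.5 147.3] [410 142   8  12  82] ((413.5, 147.5), (11.0, 7.0), 90.0)
r S [341.1 159.7] [337 155   8  10  44] ((341.2000427246094, 159.6000213623047), (6.260990142822266, 8.049844741821289), 26.56505012512207)
r T [424.1 177.7] [422 175   5   7  22] ((424.0, 178.0), (6.0, 4.0), 90.0)
g S [240.2 202.2] [225 188  34  26  51] ((242.63999938964844, 202.02000427246094), (4.399999618530273, 41.400001525878906), 53.13010025024414)
g T none
y S [314.3 283.5] [287 257  56  53 285] ((314.6318359375, 283.1769714355469), (3.850224256515503, 74.27521514892578), 46.97493362426758)
y T [288.9 270.4] [253 268  73   5 122] ((289.0195617675781, 270.4309387207031), (1.6800835132598877, 72.10736846923828), 87.39744567871094)
b S [316.4 272.9] [ 245  219  142  115 6543] ((315.5379333496094, 271.0448303222656), (75.92755889892578, 121.84818267822266), 49.76364517211914)
b T [317.8 256.3] [ 261  220  100   77 4663] ((310.449462890625, 257.41973876953125), (98.88681030273438, 74.73727416992188), 1.5074357986450195)
mark (array([0.60909329, 0.06127071, 0.03015249]), np.float64(0.0003805316732219949))
grip (array([0.65678889, 0.09050257, 0.08079185]), np.float64(0.0001406449507707785))
b [[0.3763, 0.374, 0.003], [0.5228, 0.375, 0.003], [0.5231, 0.1808, 0.003], [0.3767, 0.181, 0.003]]Traceback (most recent call last):
  File "<stdin>", line 10, in <module>
  File "m.py", line 6, in blob
    n,l,st,ce=cv2.connectedComponentsWithStats(m);i=1+np.argmax(st[1:,4]);return ce[i],st[i],(l==i).astype(np.uint8)
                                                      ~~~~~~~~~^^^^^^^^^^
    return _wrapfunc(a, 'argmax', axis=axis, out=out, **kwds)
    return bound(*args, **kwds)
ValueError: attempt to get argmax of an empty sequence
```

```bash
sed -i 's/^grn=.*/grn=lambda h,s,v:(h>65)\&(h<95)\&(s>110)\&(v>40)/' m.py
python3 - <<'E'
from m import *
h=cv2.cvtColor(T['image'],cv2.COLOR_RGB2HSV); print(h[180,320],h[145,320],h[160,430])
lo=h[180,320].astype(int)
m=((abs(h[...,0].astype(int)-lo[0])<10)&(h[...,1]>lo[1]-60)).astype(np.uint8);k=np.zeros_like(m);k[125:195,240:445]=m[125:195,240:445]
b=cv2.boxPoints(cv2.minAreaRect(cv2.findNonZero(cv2.morphologyEx(k,cv2.MORPH_OPEN,np.ones((3,3))))));print(b.tolist(),plane(T,b,.02).round(4).tolist())
# shaft mask top: bright-ish pixels in mat
g=T['image'].max(2)[246:282,244:345]; s=(g>90).astype(np.uint8); 
n,l,st,ce=cv2.connectedComponentsWithStats(s);i=1+np.argmax(st[1:,4]);r=cv2.minAreaRect(cv2.findNonZero((l==i).astype(np.uint8)));bb=cv2.boxPoints(r)+[244,246];print(r,bb.tolist(),plane(T,bb,.017).round(4).tolist())
a=S['image'][110:190,280:380];t=T['image'][120:200,350:450];u=T['image'][210:310,240:370];v=S['image'][235:325,260:360]
q=[cv2.resize(i,(400,300),interpolation=cv2.INTER_CUBIC)[:,:,::-1] for i in(a,t,v,u)]
cv2.imwrite('pics/q.png',np.vstack([np.hstack(q[:2]),np.hstack(q[2:])]))
E
```

```text
[61 71 93] [63 71 93] [62 72 95]
[[256.0367431640625, 143.53720092773438], [434.498779296875, 134.22613525390625], [436.817138671875, 178.66171264648438], [258.3551025390625, 187.9727783203125]] [[0.6691, 0.3908, 0.02], [0.699, 0.0398, 0.02], [0.6101, 0.0345, 0.02], [0.581, 0.3827, 0.02]]
((44.52663040161133, 18.79911231994629), (13.359248161315918, 77.35704040527344), 88.09085083007812) [[249.6470489501953, 259.4117622375488], [326.9611587524414, 256.8346290588379], [327.40621185302734, 270.18646240234375], [250.09210205078125, 272.7635955810547]] [[0.4416, 0.3949, 0.017], [0.4509, 0.2456, 0.017], [0.4252, 0.244, 0.017], [0.4159, 0.3932, 0.017]]
```

View pics/q.png

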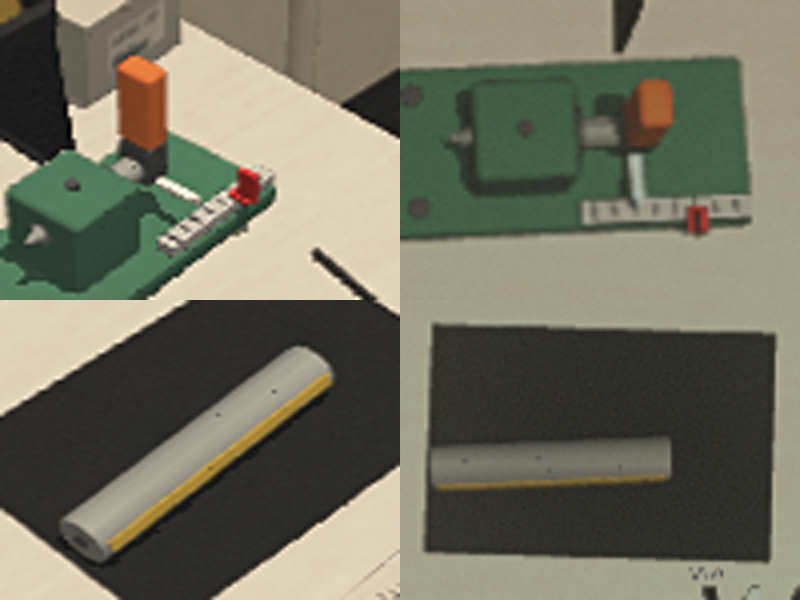

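The crops show the yellow line on the robot's side of the shaft, its left end close to the mat's edge. The red saddle is about 25 mm beyond the pointer along the pull. Measured: grip (0.657,0.090), mark (0.609,0.061), shaft centre about (0.433,0.32) at yaw 3.5°, fixture yaw 4.8°. I'll go up and over first.

{"fn": "drive_tool", "kwargs": {"moves": [{"z": -60},{"z": -120},{"z": -180},{"z": -200},{"x": 50,"y": -27,"z": -200},{"x": 99,"y": -54,"z": -200},{"x": 149,"y": -82,"z": -200},{"x": 198,"y": -109,"z": -200},{"x": 248,"y": -136,"z": -200},{"x": 277,"y": -178,"z": -200,"rz": 0.06},{"x": 305,"y": -219,"z": -200,"rz": 0.12},{"x": 334,"y": -261,"z": -200,"rz": 0.18},{"x": 362,"y": -302,"z": -200,"rz": 0.24},{"x": 391,"y": -344,"z": -200,"rz": 0.3},{"x": 420,"y": -385,"z": -200,"rz": 0.35},{"x": 448,"y": -427,"z": -200,"rz": 0.4}]}}

```text
invalid input at $.moves[0]: expected keys x, y, z, rx, ry, rz, fingers
```

{"fn": "drive_tool", "kwargs": {"moves": [{"x": 0,"y": 0,"z": -60,"rx": 0,"ry": 0,"rz": 0,"fingers": -1},{"x": 0,"y": 0,"z": -120,"rx": 0,"ry": 0,"rz": 0,"fingers": -1},{"x": 0,"y": 0,"z": -180,"rx": 0,"ry": 0,"rz": 0,"fingers": -1},{"x": 0,"y": 0,"z": -200,"rx": 0,"ry": 0,"rz": 0,"fingers": -1},{"x": 50,"y": -27,"z": -200,"rx": 0,"ry": 0,"rz": 0,"fingers": -1},{"x": 99,"y": -54,"z": -200,"rx": 0,"ry": 0,"rz": 0,"fingers": -1},{"x": 149,"y": -82,"z": -200,"rx": 0,"ry": 0,"rz": 0,"fingers": -1},{"x": 198,"y": -109,"z": -200,"rx": 0,"ry": 0,"rz": 0,"fingers": -1},{"x": 248,"y": -136,"z": -200,"rx": 0,"ry": 0,"rz": 0,"fingers": -1},{"x": 277,"y": -178,"z": -200,"rx": 0,"ry": 0,"rz": 0.06,"fingers": -1},{"x": 305,"y": -219,"z": -200,"rx": 0,"ry": 0,"rz": 0.12,"fingers": -1},{"x": 334,"y": -261,"z": -200,"rx": 0,"ry": 0,"rz": 0.18,"fingers": -1},{"x": 362,"y": -302,"z": -200,"rx": 0,"ry": 0,"rz": 0.24,"fingers": -1},{"x": 391,"y": -344,"z": -200,"rx": 0,"ry": 0,"rz": 0.3,"fingers": -1},{"x": 420,"y": -385,"z": -200,"rx": 0,"ry": 0,"rz": 0.35,"fingers": -1},{"x": 448,"y": -427,"z": -200,"rx": 0,"ry": 0,"rz": 0.4,"fingers": -1},{"x": 466,"y": -493,"z": -180,"rx": 0,"ry": 0,"rz": 0.4,"fingers": -1},{"x": 484,"y": -558,"z": -160,"rx": 0,"ry": 0,"rz": 0.4,"fingers": -1},{"x": 501,"y": -623,"z": -120,"rx": 0,"ry": 0,"rz": 0.4,"fingers": -1},{"x": 512,"y": -672,"z": -80,"rx": 0,"ry": 0,"rz": 0.4,"fingers": -1}]}}

```text
time_s: 2.8
tool_pos: [0.4543, 0.2234, 0.3004]
tool_rot: [-180.0, -0.1, 3.6]
force: [1.3, -0.0, -0.3]
grip_width: 0.0872
grasp_force: 0.0
```

Run:
```python
from h import *
c=cam('wrist'); save(c,'w1.png'); print(-c['R'].T@c['t'],c['fx'],c['R'].round(2).tolist())
print('post',tri(cam('scene'),[299,150],cam('top'),[405,133]),'bin',tri(cam('scene'),[285,72],cam('top'),[407,100]))
print(proj(c,[[.4334,.32,.017],[.609,.061,.03],[.38,.40,0]]))
```

```text
[0.53215665 0.2284987  0.48392523] 415.06185036730506 [[0.06, -1.0, 0.0], [-0.96, -0.06, 0.28], [-0.28, -0.02, -0.96]]
post (array([0.69759789, 0.1001456 , 0.02812542]), np.float64(0.0014560625058867216)) bin (array([0.70179802, 0.12308819, 0.22476664]), np.float64(0.0013794173962123678))
[[235.53237432 204.19849583]
 [490.53999949  51.90687812]
 [172.43752737 240.64471601]]
```

View pics/w1.png

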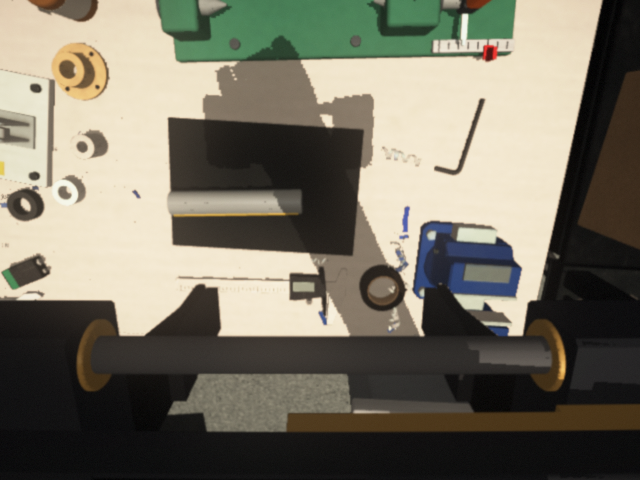

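Wrist view: shaft (170–301, 190–215) with the yellow line along its lower edge, mat corners near (169,119), (363,129), (352,255), (174,245), and the red mark at (490,52). The bins start at x≈0.70, about 0.22 up, so the gripper body will have little room there. Next I'll go lower for precise numbers.

{"fn": "drive_tool", "kwargs": {"moves": [{"x": -10,"y": -40,"z": 50,"rx": 0,"ry": 0,"rz": 0,"fingers": -1},{"x": -18,"y": -88,"z": 90,"rx": 0,"ry": 0,"rz": 0,"fingers": -1},{"x": -18,"y": -88,"z": 140,"rx": 0,"ry": 0,"rz": 0,"fingers": -1},{"x": -18,"y": -88,"z": 140,"rx": 0,"ry": 0,"rz": 0,"fingers": -1},{"x": -18,"y": -88,"z": 140,"rx": 0,"ry": 0,"rz": 0,"fingers": -1}]}}

```text
time_s: 3.68
tool_pos: [0.4336, 0.3073, 0.1627]
tool_rot: [-180.0, -0.2, 3.4]
force: [0.7, 0.2, 0.6]
grip_width: 0.0871
grasp_force: 0.0
```

Run:
```python
from h import *
c=cam('wrist'); save(c,'w2.png'); o=sensors.get_obs(); print(o['tool_pos'],o['tool_rot'])
print(proj(c,[[.4334,.32,.017],[.38,.40,0]]))
```

```text
[0.43379821 0.30765898 0.16320408] [-179.92942269   -0.21990143    3.362055  ]
[[305.51256697 218.62466307]
 [213.31483571 267.74519311]]
```

View pics/w2.png

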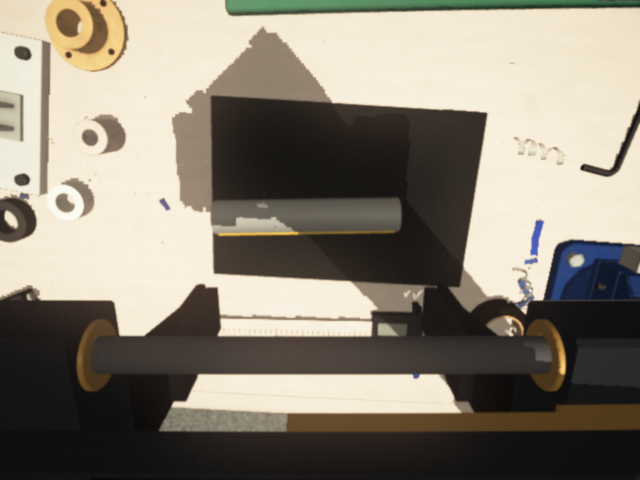

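Wrist close view: mat corners (212,96), (486,113), (461,286), (214,273). The shaft runs from about (213,217) to (400,215), with the yellow line along row 233.

```bash
cat > sh.py <<'E'
from h import *
def yl(c,b):
    h=cv2.cvtColor(c['image'],cv2.COLOR_RGB2HSV).astype(int);m=((h[...,0]>14)&(h[...,0]<34)&(h[...,1]>120)&(h[...,2]>60)).astype(np.uint8)
    k=np.zeros_like(m);k[b[1]:b[3],b[0]:b[2]]=m[b[1]:b[3],b[0]:b[2]]
    n,l,st,ce=cv2.connectedComponentsWithStats(k);k=(np.isin(l,1+np.where(st[1:,4]>8)[0])).astype(np.uint8)
    p=cv2.findNonZero(k).reshape(-1,2); vx,vy,x,y=cv2.fitLine(p,cv2.DIST_L2,0,.01,.01).ravel()
    s=(p-[x,y])@[vx,vy]; return np.array([[x,y],[x,y]])+np.outer([s.min(),s.max()],[vx,vy]),len(p)
E
python3 - <<'E'
from sh import *
W=cam('wrist');S=cam('scene');T=cam('top')
print('mat W',plane(W,[[212,96],[486,113],[461,286],[214,273]],.003).round(4).tolist())
print('mat T',plane(T,[[250.4,218.3],[361.5,221.3],[360,296.5],[248,293.5]],.003).round(4).tolist())
print('shaft W l/r',plane(W,[[212.5,216],[400,214]],.017).round(4).tolist())
yw,n=yl(W,(205,190,410,245));ys,n2=yl(S,(265,240,355,320));yt,n3=yl(T,(240,245,340,285));print(n,n2,n3,yw,ys,yt)
if ys[0,0]>ys[1,0]:ys=ys[::-1]
for a in (yw,yt): a[:]=a[np.argsort(a[:,0])]
for i in(0,1): print('SW',tri(S,ys[i],W,yw[i]),'TW',tri(T,yt[i],W,yw[i]),'ST',tri(S,ys[i],T,yt[i]))
E
```

```text
mat W [[0.5249, 0.399, 0.003], [0.5248, 0.1818, 0.003], [0.3768, 0.1794, 0.003], [0.3764, 0.3993, 0.003]]
mat T [[0.5231, 0.398, 0.003], [0.5233, 0.1795, 0.003], [0.376, 0.1788, 0.003], [0.3755, 0.3975, 0.003]]
shaft W l/r [[0.4315, 0.3963, 0.017], [0.442, 0.244, 0.017]]Traceback (most recent call last):
  File "<stdin>", line 6, in <module>
  File "sh.py", line 6, in yl
    p=cv2.findNonZero(k).reshape(-1,2); vx,vy,x,y=cv2.fitLine(p,cv2.DIST_L2,0,.01,.01).ravel()
      ^^^^^^^^^^^^^^^^^^^^^^^^^^
AttributeError: 'NoneType' object has no attribute 'reshape'
```

{"fn": "drive_tool", "kwargs": {"moves": [{"x": -3,"y": -12,"z": 50,"rx": 0,"ry": 0,"rz": -0.005,"fingers": -1},{"x": -3,"y": -12,"z": 90,"rx": 0,"ry": 0,"rz": -0.005,"fingers": -1},{"x": -3,"y": -12,"z": 110,"rx": 0,"ry": 0,"rz": -0.005,"fingers": -1},{"x": -3,"y": -12,"z": 113,"rx": 0,"ry": 0,"rz": -0.005,"fingers": -1},{"x": -3,"y": -12,"z": 113,"rx": 0,"ry": 0,"rz": -0.005,"fingers": -1}]}}

```text
time_s: 4.5
tool_pos: [0.4286, 0.3204, 0.0489]
tool_rot: [-179.9, -0.1, 3.8]
force: [-0.2, -0.2, 0.4]
grip_width: 0.0871
grasp_force: 0.0
```

Run:
```python
from h import *
o=sensors.get_obs(); print(o['tool_pos'],o['tool_rot'],o['force'])
c=cam('wrist'); p=proj(c,[[.435,.32,.017]])[0]; print(p)
s=cam('scene'); im=s['image'][220:340,240:400]; h=cv2.cvtColor(c['image'],cv2.COLOR_RGB2HSV)
x,y=p.astype(int); print(h[y-20:y+40:3,x-60].tolist())
cv2.imwrite('pics/a1.png',np.vstack([cv2.resize(im,(640,480))[:,:,::-1][:300],c['image'][100:400,:,::-1]]))
```

```text
[0.42863111 0.32041453 0.04892845] [-1.79949123e+02 -1.13700266e-01  3.80527664e+00] [-0.1920047  -0.17899793  0.41534388]
[322.8131342  255.99933278]
[[23, 38, 87], [20, 41, 93], [21, 37, 97], [22, 38, 100], [19, 40, 101], [23, 41, 100], [19, 40, 101], [19, 43, 102], [20, 38, 102], [20, 40, 95], [19, 43, 95], [21, 39, 92], [21, 38, 87], [23, 36, 84], [20, 38, 80], [20, 171, 151], [20, 120, 64], [21, 44, 41], [23, 50, 41], [26, 45, 40]]
```

View pics/a1.png

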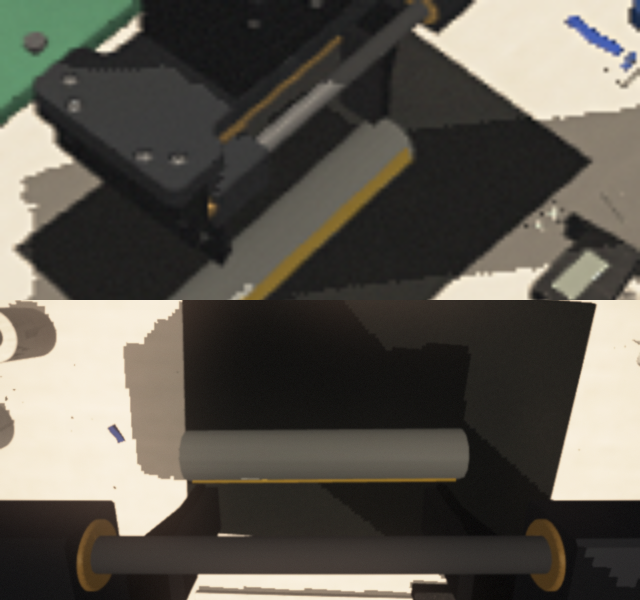

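Scene crop: the finger is just above the shaft near its upper end, with the yellow line facing the robot. Wrist crop: shaft rows 230–282 (full image) and yellow line at row 281, nearly parallel to the tool.

Run:
```python
from h import *
c=cam('wrist')
for u in(200,320,450): print(plane(c,[[u,229.5],[u,282.5],[u,256]],.017).round(4).tolist())
print(proj(c,[[.4286,.3204-.05,.041],[.4286,.3204+.05,.041]]))
p=plane(c,[[181,255],[468,255]],.017);print(p)
```

```text
[[0.4457, 0.3871, 0.017], [0.4149, 0.3876, 0.017], [0.4306, 0.3873, 0.017]]
[[0.4499, 0.3226, 0.017], [0.4194, 0.3206, 0.017], [0.4349, 0.3216, 0.017]]
[[0.4545, 0.2528, 0.017], [0.4242, 0.2481, 0.017], [0.4396, 0.2505, 0.017]]
[[421.51214351 289.64407175]
 [220.67645916 277.28531245]]
[[0.43048118 0.39773061 0.017     ]
 [0.44084985 0.24073064 0.017     ]]
```

{"fn": "drive_tool", "kwargs": {"moves": [{"x": 2,"y": 0,"z": 6,"rx": 0,"ry": 0,"rz": 0,"fingers": -1},{"x": 2,"y": 0,"z": 8,"rx": 0,"ry": 0,"rz": 0,"fingers": -1},{"x": 2,"y": 0,"z": 9,"rx": 0,"ry": 0,"rz": 0,"fingers": -1},{"x": 2,"y": 0,"z": 10,"rx": 0,"ry": 0,"rz": 0,"fingers": -1},{"x": 2,"y": 0,"z": 10,"rx": 0,"ry": 0,"rz": 0,"fingers": -1}]}}

```text
time_s: 5.28
tool_pos: [0.4295, 0.32, 0.0375]
tool_rot: [180.0, 0.0, 3.8]
force: [-1.1, -0.6, 0.8]
grip_width: 0.0872
grasp_force: 0.0
```

{"fn": "drive_tool", "kwargs": {"moves": [{"x": 0,"y": 0,"z": 1,"rx": 0,"ry": 0,"rz": 0,"fingers": -1},{"x": 0,"y": 0,"z": 1,"rx": 0,"ry": 0,"rz": 0,"fingers": -1}]}}

```text
time_s: 5.52
tool_pos: [0.4295, 0.3199, 0.0365]
tool_rot: [180.0, 0.0, 3.8]
force: [-0.5, -0.1, 0.8]
grip_width: 0.0869
grasp_force: 0.0
```

Run:
```python
from h import *
o=sensors.get_obs(); print(o['tool_pos'],o['force'],o['wrist_torque'])
c=cam('wrist');save(c,'a2.png',(150,180,500,330),2.2)
```

```text
[0.42947358 0.31990845 0.03647723] [-0.45063029 -0.05112125  0.81709473] [ 0.02665204  0.03678902 -0.05462415]
```

View pics/a2.png

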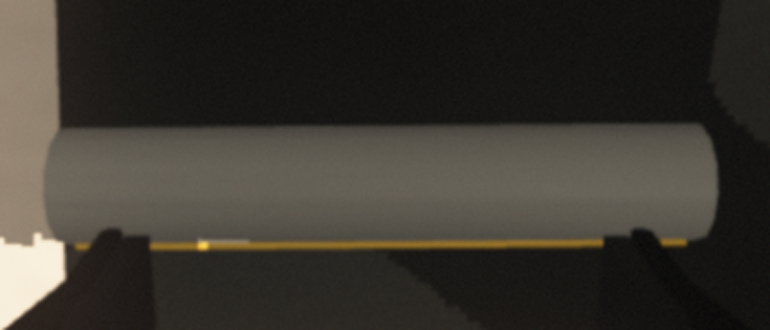

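Wrist crop: the fingertips at (200,285) and (443,285) overlap only the shaft's near edge, so they may be too near the robot. I'll check with rays.

Run:
```python
from h import *
c=cam('wrist');s=cam('scene')
for z in(.0285,.031): print(plane(c,[[203,285.5],[217,287],[428,287],[440,285.5]],z).round(4).tolist())
print('axis',plane(c,[[175,264],[473,263.5]],.017).round(4).tolist())
print(proj(c,[[.4295,.32+.05,.0285],[.439,.32+.05,.0285],[.439,.32+.05,.10]]), -c['R'].T@c['t'])
save(s,'a3.png',(250,210,390,330),5)
```

```text
[[0.4244, 0.3786, 0.0285], [0.4241, 0.3716, 0.0285], [0.431, 0.2668, 0.0285], [0.4322, 0.2609, 0.0285]]
[[0.4255, 0.3779, 0.031], [0.4252, 0.371, 0.031], [0.432, 0.2675, 0.031], [0.4332, 0.2618, 0.031]]
axis [[0.4305, 0.3961, 0.017], [0.441, 0.2417, 0.017]]
[[220.16649436 277.10512421]
 [220.10428645 258.94674017]
 [168.85637027 330.86404086]] [0.50780209 0.32541328 0.2198846 ]
```

View pics/a3.png

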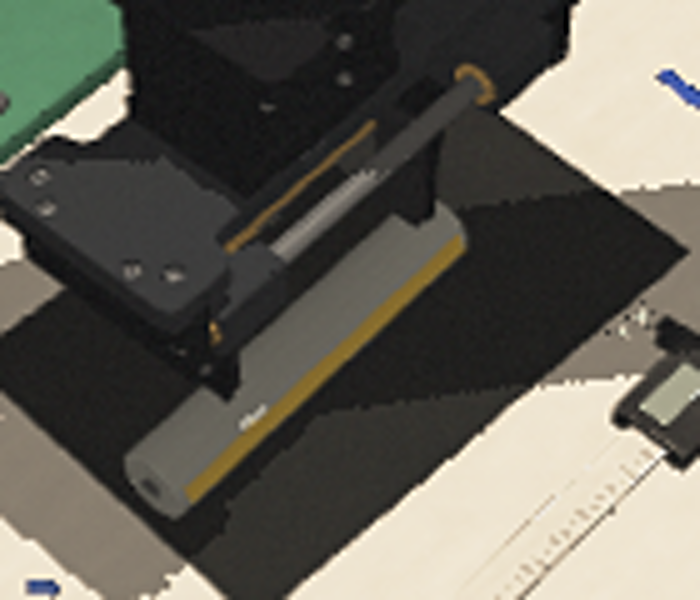

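Run:
```python
from h import *
s=cam('scene');w=cam('wrist')
off=[250,210]
for z in(.0285,): print(plane(s,[[232/5+250,398/5+210],[240/5+250,372/5+210],[200/5+250,372/5+210],[415/5+250,222/5+210],[432/5+250,222/5+210]],z).round(4).tolist())
print('scene proj of tip footprint corners',((proj(s,[[.4295+a,.32+b,.0285] for b in(.0585,.0435,-.0435,-.0585) for a in(.0095,-.0095)])-off)*5).round().tolist())
for a in(203,440): print(tri(s,[[232/5+250,398/5+210]],w,[[203,285.5]]))
b=w['image'][225:300,190:235,::-1]; d=w['image'][225:300,415:460,::-1]; cv2.imwrite('pics/a4.png',np.clip(cv2.resize(np.hstack([b,d]).astype(float),None,fx=8,fy=8,interpolation=cv2.INTER_NEAREST)*2.5,0,255))
```

```text
[[0.4306, 0.3557, 0.0285], [0.4366, 0.3464, 0.0285], [0.4462, 0.3561, 0.0285], [0.4405, 0.2572, 0.0285], [0.4362, 0.2528, 0.0285]]
scene proj of tip footprint corners [[165.0, 423.0], [203.0, 457.0], [198.0, 397.0], [236.0, 430.0], [380.0, 254.0], [418.0, 285.0], [409.0, 231.0], [448.0, 261.0]]
(array([0.42658006, 0.36846464, 0.04370313]), np.float64(0.014845358567214058))
(array([0.42658006, 0.36846464, 0.04370313]), np.float64(0.014845358567214058))[ WARN:0@2.222] global loadsave.cpp:1063 imwrite_ Unsupported depth image for selected encoder is fallbacked to CV_8U.
```

View pics/a4.png

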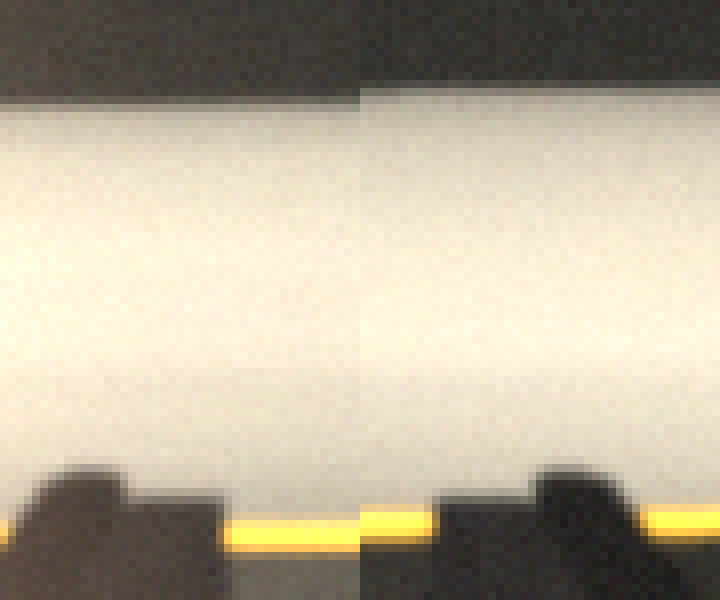

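Crop a4: the fingertip tops sit at rows ~284–288, well below where tips at z=0.0285 would appear. The open fingers evidently retract, so the tips are still above the shaft. I'll descend until I feel contact.

{"fn": "drive_tool", "kwargs": {"moves": [{"x": 0,"y": 0,"z": 2,"rx": 0,"ry": 0,"rz": 0,"fingers": -1},{"x": 0,"y": 0,"z": 4,"rx": 0,"ry": 0,"rz": 0,"fingers": -1},{"x": 0,"y": 0,"z": 5,"rx": 0,"ry": 0,"rz": 0,"fingers": -1},{"x": 0,"y": 0,"z": 5,"rx": 0,"ry": 0,"rz": 0,"fingers": -1}]}}

```text
time_s: 6.28
tool_pos: [0.4295, 0.3199, 0.0314]
tool_rot: [180.0, 0.0, 3.8]
force: [0.7, -0.4, -0.7]
grip_width: 0.0868
grasp_force: 0.0
```

{"fn": "drive_tool", "kwargs": {"moves": [{"x": 0,"y": 0,"z": 1,"rx": 0,"ry": 0,"rz": 0,"fingers": -1},{"x": 0,"y": 0,"z": 2,"rx": 0,"ry": 0,"rz": 0,"fingers": -1},{"x": 0,"y": 0,"z": 3,"rx": 0,"ry": 0,"rz": 0,"fingers": -1},{"x": 0,"y": 0,"z": 3,"rx": 0,"ry": 0,"rz": 0,"fingers": -1}]}}

```text
time_s: 6.78
tool_pos: [0.4295, 0.3199, 0.0284]
tool_rot: [180.0, 0.0, 3.8]
force: [-1.0, 0.1, 0.0]
grip_width: 0.0869
grasp_force: 0.0
```

Run:
```python
from h import *
w=cam('wrist');v=w['image'].max(2).astype(int)
for u in(205,215,225,320,420,430,440): print(u,v[225:320:4,u].tolist())
```

```text
205 [27, 26, 27, 28, 37, 84, 93, 98, 101, 103, 102, 103, 103, 98, 98, 65, 32, 32, 31, 30, 32, 29, 29, 30]
215 [25, 26, 25, 26, 38, 83, 93, 97, 99, 103, 103, 103, 103, 98, 96, 89, 29, 26, 27, 28, 27, 27, 29, 28]
225 [22, 26, 25, 23, 36, 82, 93, 95, 98, 102, 103, 103, 101, 98, 94, 93, 87, 82, 132, 48, 43, 42, 42, 42]
320 [21, 19, 22, 23, 54, 82, 89, 94, 96, 100, 101, 101, 99, 98, 94, 91, 85, 80, 145, 43, 41, 44, 44, 44]
420 [20, 20, 19, 23, 64, 83, 90, 93, 99, 101, 101, 103, 104, 101, 98, 93, 89, 82, 140, 28, 24, 24, 26, 27]
430 [22, 21, 22, 23, 62, 81, 89, 92, 97, 99, 102, 101, 103, 100, 96, 90, 21, 22, 21, 21, 20, 19, 19, 25]
440 [17, 21, 20, 20, 65, 82, 89, 93, 98, 99, 102, 102, 104, 99, 95, 19, 16, 18, 22, 20, 20, 21, 21, 22]
```

Depth from the finger separation puts the open tips about 25 mm above the TCP, consistent with no contact so far. I'll keep lowering in small steps.

{"fn": "drive_tool", "kwargs": {"moves": [{"x": 0,"y": 0,"z": 2,"rx": 0,"ry": 0,"rz": 0,"fingers": -1},{"x": 0,"y": 0,"z": 4,"rx": 0,"ry": 0,"rz": 0,"fingers": -1},{"x": 0,"y": 0,"z": 5,"rx": 0,"ry": 0,"rz": 0,"fingers": -1},{"x": 0,"y": 0,"z": 5,"rx": 0,"ry": 0,"rz": 0,"fingers": -1}]}}

```text
time_s: 7.32
tool_pos: [0.4294, 0.3199, 0.0234]
tool_rot: [180.0, 0.0, 3.8]
force: [-1.0, -0.5, 0.6]
grip_width: 0.0871
grasp_force: 0.0
```

Run:
```python
from h import *
w=cam('wrist');v=w['image'].max(2).astype(int); o=sensors.get_obs(); print(o['tool_pos'],o['force'])
for u in(205,215,320,430): print(u,v[225:320:4,u].tolist())
s=cam('scene');save(s,'b1.png',(240,200,400,320),5);save(w,'b1w.png')
```

```text
[0.42952431 0.31993708 0.02349492] [0.50063028 0.88359356 0.57766886]
205 [27, 24, 27, 24, 27, 58, 84, 94, 98, 99, 105, 103, 101, 104, 98, 65, 30, 29, 29, 31, 30, 29, 28, 29]
215 [23, 25, 25, 26, 24, 59, 82, 91, 97, 99, 103, 103, 102, 102, 98, 91, 27, 26, 26, 26, 28, 27, 28, 27]
320 [18, 22, 22, 22, 23, 69, 81, 89, 93, 96, 99, 100, 100, 99, 96, 96, 88, 87, 81, 141, 44, 42, 42, 42]
430 [21, 21, 23, 21, 22, 75, 84, 91, 96, 99, 101, 101, 103, 104, 99, 91, 20, 21, 21, 19, 20, 20, 22, 23]
```

View pics/b1.png

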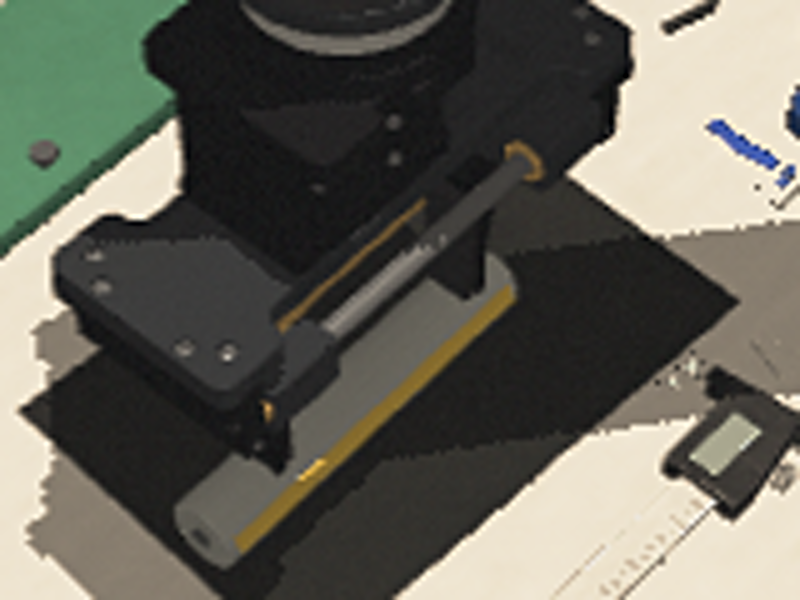

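Scene crop: the fingertips at (283,470) and (470,297) look to be over the shaft's top with a gap. No more pictures from here; I'll work from numbers.

Run:
```python
from h import *
s=cam('scene');w=cam('wrist')
for u in([296.6,294],[334,259.4]):
    o,d=ray(s,[u])
    for x in(.420,.4295,.439): print('S x',x,(o+d[0]*(x-o[0])/d[0][0]).round(4))
for u in([217,287],[428,287],[203,285]):
    o,d=ray(w,[u])
    for x in(.420,.4295,.439): print('W x',x,(o+d[0]*(x-o[0])/d[0][0]).round(4))
```

```text
S x 0.42 [0.42   0.3646 0.0355]
S x 0.4295 [0.4295 0.3569 0.0178]
S x 0.439 [ 0.439   0.3491 -0.    ]
S x 0.42 [0.42   0.2759 0.0492]
S x 0.4295 [0.4295 0.2659 0.0317]
S x 0.439 [0.439  0.2559 0.0143]
W x 0.42 [0.42   0.3739 0.0061]
W x 0.4295 [0.4295 0.3687 0.0278]
W x 0.439 [0.439  0.3635 0.0495]
W x 0.42 [ 0.42    0.2584 -0.0121]
W x 0.4295 [0.4295 0.2656 0.0116]
W x 0.439 [0.439  0.2729 0.0353]
W x 0.42 [0.42   0.3817 0.0046]
W x 0.4295 [0.4295 0.3756 0.0265]
W x 0.439 [0.439  0.3695 0.0484]
```

Both views agree: the tips are at z≈0.042 with the TCP at 0.0234, so about 11 mm remain to the shaft top.

{"fn": "drive_tool", "kwargs": {"moves": [{"x": 0,"y": 0,"z": 3,"rx": 0,"ry": 0,"rz": 0,"fingers": -1},{"x": 0,"y": 0,"z": 6,"rx": 0,"ry": 0,"rz": 0,"fingers": -1},{"x": 0,"y": 0,"z": 8,"rx": 0,"ry": 0,"rz": 0,"fingers": -1},{"x": 0,"y": 0,"z": 9,"rx": 0,"ry": 0,"rz": 0,"fingers": -1},{"x": 0,"y": 0,"z": 9,"rx": 0,"ry": 0,"rz": 0,"fingers": -1}]}}

```text
time_s: 8.15
tool_pos: [0.4295, 0.3199, 0.0145]
tool_rot: [180.0, 0.0, 3.8]
force: [-0.1, -0.0, 0.2]
grip_width: 0.0873
grasp_force: 0.0
```

{"fn": "drive_tool", "kwargs": {"moves": [{"x": 0,"y": 0,"z": 1,"rx": 0,"ry": 0,"rz": 0,"fingers": -1},{"x": 0,"y": 0,"z": 2,"rx": 0,"ry": 0,"rz": 0,"fingers": -1},{"x": 0,"y": 0,"z": 2,"rx": 0,"ry": 0,"rz": 0,"fingers": -1}]}}

```text
time_s: 8.52
tool_pos: [0.4295, 0.3199, 0.0124]
tool_rot: [180.0, 0.0, 3.8]
force: [-0.8, 0.3, -0.6]
grip_width: 0.087
grasp_force: 0.0
```

Run:
```python
from h import *
w=cam('wrist');v=w['image'].max(2).astype(int); o=sensors.get_obs(); print(o['tool_pos'],o['force'])
for u in(205,320,440): print(u,v[240:340:4,u].tolist())
```

```text
[0.42950993 0.31994081 0.0125074 ] [ 0.61997423 -0.50925692  0.37745513]
205 [24, 25, 26, 61, 82, 91, 95, 97, 100, 102, 102, 82, 35, 27, 26, 26, 27, 25, 25, 25, 29, 29, 30, 30, 42]
320 [23, 21, 23, 70, 82, 90, 94, 94, 98, 101, 100, 100, 99, 96, 93, 93, 87, 81, 144, 46, 45, 46, 45, 47, 47]
440 [22, 22, 24, 73, 81, 90, 92, 96, 101, 100, 103, 42, 18, 16, 18, 20, 22, 20, 21, 20, 23, 22, 22, 23, 34]
```

{"fn": "drive_tool", "kwargs": {"moves": [{"x": 0,"y": 0,"z": 1,"rx": 0,"ry": 0,"rz": 0,"fingers": -1},{"x": 0,"y": 0,"z": 1,"rx": 0,"ry": 0,"rz": 0,"fingers": -1}]}}

```text
time_s: 8.82
tool_pos: [0.4295, 0.3199, 0.0115]
tool_rot: [180.0, 0.0, 3.8]
force: [0.2, 0.1, 1.2]
grip_width: 0.0867
grasp_force: 0.0
```

{"fn": "drive_tool", "kwargs": {"moves": [{"x": 0,"y": 0,"z": 1,"rx": 0,"ry": 0,"rz": 0,"fingers": -1},{"x": 0,"y": 0,"z": 1,"rx": 0,"ry": 0,"rz": 0,"fingers": -1}]}}

```text
time_s: 9.07
tool_pos: [0.4295, 0.3199, 0.0105]
tool_rot: [180.0, 0.0, 3.8]
force: [-0.2, 0.8, -0.4]
grip_width: 0.0868
grasp_force: 0.0
```

{"fn": "drive_tool", "kwargs": {"moves": [{"x": 0,"y": 0,"z": 1,"rx": 0,"ry": 0,"rz": 0,"fingers": -1},{"x": 0,"y": 0,"z": 1,"rx": 0,"ry": 0,"rz": 0,"fingers": -1}]}}

```text
time_s: 9.32
tool_pos: [0.4303, 0.32, 0.0102]
tool_rot: [180.0, -0.1, 3.8]
force: [-0.3, -1.5, 4.3]
grip_width: 0.0868
grasp_force: 2.3
```

{"fn": "drive_tool", "kwargs": {"moves": [{"x": 0,"y": 0,"z": 1,"rx": 0,"ry": 0,"rz": 0,"fingers": -1},{"x": 0,"y": 0,"z": 1,"rx": 0,"ry": 0,"rz": 0,"fingers": -1}]}}

```text
time_s: 9.57
tool_pos: [0.4312, 0.3201, 0.0101]
tool_rot: [180.0, -0.2, 3.8]
force: [-0.1, -2.9, 10.5]
grip_width: 0.0867
grasp_force: 5.0
```

Run:
```python
from h import *
w=cam('wrist');v=w['image'].max(2).astype(int); o=sensors.get_obs(); print(o['tool_pos'],o['force'])
for u in(205,320,440): print(u,v[240:340:2,u].tolist())
```

```text
[0.43121348 0.32014561 0.01006611] [ 0.25932849 -2.60424831 10.06452136]
205 [25, 26, 24, 25, 25, 27, 24, 30, 66, 79, 85, 89, 92, 93, 97, 97, 98, 100, 102, 101, 99, 98, 80, 55, 33, 25, 24, 26, 26, 27, 25, 26, 24, 26, 24, 25, 26, 23, 26, 26, 26, 27, 27, 28, 29, 29, 28, 27, 41, 48]
320 [22, 22, 23, 21, 21, 22, 23, 40, 71, 77, 84, 88, 89, 92, 93, 96, 96, 96, 99, 99, 100, 100, 101, 101, 100, 99, 99, 95, 95, 94, 94, 89, 90, 87, 87, 86, 82, 109, 146, 79, 42, 42, 41, 43, 44, 44, 43, 43, 44, 47]
440 [18, 19, 20, 18, 19, 21, 25, 58, 72, 80, 85, 88, 89, 94, 95, 94, 98, 98, 99, 101, 101, 96, 41, 15, 16, 15, 17, 15, 19, 20, 20, 22, 20, 21, 22, 21, 20, 19, 20, 18, 19, 19, 18, 21, 21, 23, 19, 21, 33, 42]
```

Contact: 10 N with the TCP at 0.0101, so the tip offset is now known. Rolling, first stroke.

{"fn": "drive_tool", "kwargs": {"moves": [{"x": 2,"y": 0,"z": 0,"rx": 0,"ry": 0,"rz": 0,"fingers": -1},{"x": 4,"y": 0,"z": 0,"rx": 0,"ry": 0,"rz": 0,"fingers": -1},{"x": 6,"y": 0,"z": 0,"rx": 0,"ry": 0,"rz": 0,"fingers": -1},{"x": 8,"y": 0,"z": 0,"rx": 0,"ry": 0,"rz": 0,"fingers": -1},{"x": 10,"y": 0,"z": 0,"rx": 0,"ry": 0,"rz": 0,"fingers": -1},{"x": 12,"y": 0,"z": 0,"rx": 0,"ry": 0,"rz": 0,"fingers": -1},{"x": 13,"y": 0,"z": 0,"rx": 0,"ry": 0,"rz": 0,"fingers": -1},{"x": 13,"y": 0,"z": 0,"rx": 0,"ry": 0,"rz": 0,"fingers": -1}]}}

```text
time_s: 10.62
tool_pos: [0.4442, 0.3211, 0.0101]
tool_rot: [-180.0, -0.2, 3.8]
force: [-0.6, -1.5, 9.0]
grip_width: 0.0873
grasp_force: 4.8
```

Run:
```python
from h import *
w=cam('wrist');v=w['image'].max(2).astype(int); o=sensors.get_obs(); print(o['tool_pos'],o['tool_rot'],o['force'])
h=cv2.cvtColor(w['image'],cv2.COLOR_RGB2HSV)
for u in(250,320,390): print(u,v[230:340:2,u].tolist(),'sat',np.where(h[230:340,u,1]>100)[0]+230)
print(plane(w,[[320,260],[320,280],[320,300],[320,320]],.017)[:,0])
```

```text
[0.44423359 0.32108888 0.01009738] [-1.79996711e+02 -1.75398696e-01  3.80963521e+00] [ 0.05779712 -1.03441611  9.78826439]
250 [20, 23, 21, 20, 19, 19, 22, 22, 21, 19, 21, 21, 21, 21, 21, 21, 22, 24, 22, 52, 75, 80, 84, 89, 90, 91, 92, 94, 95, 97, 97, 97, 96, 96, 96, 98, 95, 98, 96, 94, 95, 94, 92, 93, 93, 93, 97, 130, 152, 168, 108, 51, 42, 43, 43] sat [323 324 325 326 327 328 329 330 331]
320 [18, 20, 20, 19, 20, 20, 22, 22, 21, 19, 20, 20, 20, 21, 20, 21, 22, 23, 26, 57, 74, 78, 83, 86, 89, 89, 93, 95, 95, 96, 97, 97, 94, 96, 98, 97, 97, 96, 96, 94, 96, 95, 94, 93, 92, 93, 103, 134, 126, 117, 90, 43, 40, 41, 42] sat [323 324 325 326 327 328 329 330 331]
390 [17, 20, 21, 19, 22, 19, 18, 21, 19, 22, 21, 22, 20, 20, 22, 22, 24, 21, 30, 67, 76, 79, 82, 88, 89, 89, 92, 96, 94, 96, 96, 98, 96, 98, 98, 99, 98, 97, 96, 96, 96, 97, 95, 92, 93, 93, 116, 137, 120, 116, 73, 24, 25, 35, 43] sat [322 323 324 325 326 327 328 329 330 331]
[0.46152017 0.4519064  0.44200481 0.43179948]
```

```bash
cat > ang.py <<'E'
from h import *
from scipy.optimize import brentq
def run(cols=(260,290,320,350,380),r0=200,r1=345,yaw=3.8,n='wrist'):
    w=cam(n);v=w['image'].max(2).astype(float);h=cv2.cvtColor(w['image'],cv2.COLOR_RGB2HSV)
    a=np.radians(yaw);ex=np.array([np.cos(a),np.sin(a),0]);out=[]
    for u in cols:
        on=np.where(v[r0:r1,u]>55)[0]+r0; runs=np.split(on,np.where(np.diff(on)>3)[0]+1); on=max(runs,key=len)
        ye=[r for r in on if h[r,u,1]>95]
        if not ye: print(u,'no yellow',on.min(),on.max());continue
        rows=[on.min()-.5,on.max()+.5,min(ye)-.5,max(ye)+.5]
        o,d=ray(w,[[u,r] for r in rows]);P=np.array([o@ex,o[2]]);D=np.c_[d@ex,d[:,2]];D/=np.linalg.norm(D,axis=1)[:,None]
        b=D[0]+D[1]; s=(.017-P[1])/b[1]; C=P+s*b; rad=[abs(np.cross(C-P,D[i])) for i in(0,1)]
        th=[]
        for i in(2,3):
            m=(C-P)@D[i]; q=196e-6-abs(np.cross(C-P,D[i]))**2; t=m-np.sqrt(max(q,0)); X=P+t*D[i]-C; th.append(np.degrees(np.arctan2(-X[0],X[1])))
        out.append((C[0],*th)); print(u,rows,'axis',C.round(4),'r',np.round(rad,4),'edges deg',np.round(th,1))
    return out
if __name__=='__main__':
    import warnings;warnings.filterwarnings('ignore')
    o=sensors.get_obs();print(o['tool_pos'],o['force']);run()
E
python3 ang.py
```

```text
[0.44423359 0.32108888 0.01009738] [ 0.05779712 -1.03441611  9.78826439]
260 [np.float64(268.5), np.float64(331.5), np.float64(322.5), np.float64(331.5)] axis [0.4625 0.017 ] r [0.0144 0.0144] edges deg [20.4 61.4]
290 [np.float64(268.5), np.float64(331.5), np.float64(322.5), np.float64(331.5)] axis [0.4625 0.017 ] r [0.0144 0.0144] edges deg [20.4 61.4]
320 [np.float64(267.5), np.float64(331.5), np.float64(322.5), np.float64(331.5)] axis [0.4628 0.017 ] r [0.0146 0.0146] edges deg [21.8 61.4]
350 [np.float64(267.5), np.float64(330.5), np.float64(321.5), np.float64(330.5)] axis [0.463 0.017] r [0.0144 0.0144] edges deg [20.5 61.5]
380 [np.float64(267.5), np.float64(330.5), np.float64(321.5), np.float64(330.5)] axis [0.463 0.017] r [0.0144 0.0144] edges deg [20.5 61.5]
```

{"fn": "drive_tool", "kwargs": {"moves": [{"x": 2,"y": 0,"z": 0,"rx": 0,"ry": 0,"rz": 0,"fingers": -1},{"x": 4,"y": 0,"z": 0,"rx": 0,"ry": 0,"rz": 0,"fingers": -1},{"x": 6,"y": 0,"z": 0,"rx": 0,"ry": 0,"rz": 0,"fingers": -1},{"x": 8,"y": 0,"z": 0,"rx": 0,"ry": 0,"rz": 0,"fingers": -1},{"x": 9,"y": 0,"z": 0,"rx": 0,"ry": 0,"rz": 0,"fingers": -1},{"x": 9,"y": 0,"z": 0,"rx": 0,"ry": 0,"rz": 0,"fingers": -1},{"x": 9,"y": 0,"z": 0,"rx": 0,"ry": 0,"rz": 0,"fingers": -1}]}}

```text
time_s: 11.6
tool_pos: [0.4532, 0.3217, 0.0101]
tool_rot: [-180.0, -0.2, 3.8]
force: [1.0, -3.4, 9.8]
grip_width: 0.0871
grasp_force: 4.7
```

```bash
python3 ang.py
```

```text
[0.45316782 0.32174958 0.01011296] [ 0.98158975 -3.41915647  9.77578047]
260 [np.float64(276.5), np.float64(336.5), np.float64(324.5), np.float64(336.5)] axis [0.4682 0.017 ] r [0.0138 0.0138] edges deg [ 9.  50.3]
290 [np.float64(276.5), np.float64(336.5), np.float64(324.5), np.float64(336.5)] axis [0.4682 0.017 ] r [0.0138 0.0138] edges deg [ 9.  50.2]
320 [np.float64(276.5), np.float64(336.5), np.float64(324.5), np.float64(336.5)] axis [0.4682 0.017 ] r [0.0138 0.0138] edges deg [ 9.  50.2]
350 [np.float64(276.5), np.float64(336.5), np.float64(324.5), np.float64(336.5)] axis [0.4681 0.017 ] r [0.0138 0.0138] edges deg [ 9.  50.2]
380 [np.float64(276.5), np.float64(336.5), np.float64(324.5), np.float64(336.5)] axis [0.4681 0.017 ] r [0.0138 0.0138] edges deg [ 9.  50.3]
```

{"fn": "drive_tool", "kwargs": {"moves": [{"x": 0,"y": 0,"z": -1,"rx": 0,"ry": 0,"rz": 0,"fingers": -1},{"x": 0,"y": 0,"z": -2,"rx": 0,"ry": 0,"rz": 0,"fingers": -1},{"x": 0,"y": 0,"z": -3,"rx": 0,"ry": 0,"rz": 0,"fingers": -1},{"x": 0,"y": 0,"z": -6,"rx": 0,"ry": 0,"rz": 0,"fingers": -1},{"x": -14,"y": 0,"z": -40,"rx": 0,"ry": 0,"rz": 0,"fingers": -1},{"x": -14,"y": 0,"z": -40,"rx": 0,"ry": 0,"rz": 0,"fingers": -1},{"x": -14,"y": 0,"z": -40,"rx": 0,"ry": 0,"rz": 0,"fingers": -1}]}}

```text
time_s: 12.52
tool_pos: [0.4376, 0.3201, 0.0482]
tool_rot: [180.0, -0.0, 3.8]
force: [-0.1, -0.6, -0.2]
grip_width: 0.0867
grasp_force: 0.0
```

```bash
python3 ang.py
python3 - <<'E'
from h import *
w=cam('wrist');v=w['image'].max(2)
for r in(250,): 
  p=np.where(v[r,150:500]>55)[0]+150; print(p.min(),p.max(),plane(w,[[p.min(),r],[p.max(),r]],.017))
E
```

```text
[0.43763422 0.32006188 0.04823775] [-0.10566713 -0.56449528 -0.2444626 ]
260 [np.float64(225.5), np.float64(277.5), np.float64(265.5), np.float64(277.5)] axis [0.467 0.017] r [0.0141 0.0141] edges deg [13.1 68.5]
290 [np.float64(225.5), np.float64(277.5), np.float64(264.5), np.float64(277.5)] axis [0.467 0.017] r [0.0141 0.0141] edges deg [10.6 68.5]
320 [np.float64(225.5), np.float64(276.5), np.float64(264.5), np.float64(276.5)] axis [0.4673 0.017 ] r [0.0138 0.0138] edges deg [11.9 59.4]
350 [np.float64(225.5), np.float64(276.5), np.float64(264.5), np.float64(276.5)] axis [0.4673 0.017 ] r [0.0138 0.0138] edges deg [11.9 59.5]
380 [np.float64(225.5), np.float64(276.5), np.float64(264.5), np.float64(276.5)] axis [0.4673 0.017 ] r [0.0138 0.0138] edges deg [11.9 59.6]
150 467 [[0.44138827 0.41329552 0.017     ]
 [0.45262832 0.24147795 0.017     ]]
```

{"fn": "drive_tool", "kwargs": {"moves": [{"x": 5,"y": 0,"z": 20,"rx": 0,"ry": 0,"rz": 0,"fingers": -1},{"x": 5,"y": 0,"z": 34,"rx": 0,"ry": 0,"rz": 0,"fingers": -1},{"x": 5,"y": 0,"z": 37,"rx": 0,"ry": 0,"rz": 0,"fingers": -1},{"x": 5,"y": 0,"z": 38,"rx": 0,"ry": 0,"rz": 0,"fingers": -1},{"x": 5,"y": 0,"z": 39,"rx": 0,"ry": 0,"rz": 0,"fingers": -1},{"x": 5,"y": 0,"z": 40,"rx": 0,"ry": 0,"rz": 0,"fingers": -1},{"x": 7,"y": 0,"z": 40,"rx": 0,"ry": 0,"rz": 0,"fingers": -1},{"x": 9,"y": 0,"z": 40,"rx": 0,"ry": 0,"rz": 0,"fingers": -1},{"x": 11,"y": 0,"z": 40,"rx": 0,"ry": 0,"rz": 0,"fingers": -1},{"x": 13,"y": 0,"z": 40,"rx": 0,"ry": 0,"rz": 0,"fingers": -1},{"x": 15,"y": 0,"z": 40,"rx": 0,"ry": 0,"rz": 0,"fingers": -1},{"x": 16,"y": 0,"z": 40,"rx": 0,"ry": 0,"rz": 0,"fingers": -1},{"x": 16,"y": 0,"z": 40,"rx": 0,"ry": 0,"rz": 0,"fingers": -1}]}}

```text
time_s: 14.25
tool_pos: [0.4558, 0.3209, 0.01]
tool_rot: [179.9, -0.2, 3.8]
force: [0.4, -4.1, 13.4]
grip_width: 0.0873
grasp_force: 6.8
```

{"fn": "drive_tool", "kwargs": {"moves": [{"x": 0,"y": 0,"z": -1,"rx": 0,"ry": 0,"rz": 0,"fingers": -1},{"x": 0,"y": 0,"z": -2,"rx": 0,"ry": 0,"rz": 0,"fingers": -1},{"x": 0,"y": 0,"z": -3,"rx": 0,"ry": 0,"rz": 0,"fingers": -1},{"x": 0,"y": 0,"z": -6,"rx": 0,"ry": 0,"rz": 0,"fingers": -1},{"x": -25,"y": 0,"z": -40,"rx": 0,"ry": 0,"rz": 0,"fingers": -1},{"x": -25,"y": 0,"z": -40,"rx": 0,"ry": 0,"rz": 0,"fingers": -1},{"x": -25,"y": 0,"z": -40,"rx": 0,"ry": 0,"rz": 0,"fingers": -1}]}}

```text
time_s: 15.12
tool_pos: [0.4288, 0.3196, 0.0483]
tool_rot: [180.0, -0.0, 3.8]
force: [-0.1, -1.1, -0.3]
grip_width: 0.0872
grasp_force: 0.0
```

```bash
python3 ang.py
python3 - <<'E'
from h import *
w=cam('wrist');h=cv2.cvtColor(w['image'],cv2.COLOR_RGB2HSV);print(h[190:290:2,320,1].tolist())
E
```

```text
[0.42884061 0.31957046 0.04827721] [-0.13038399 -1.0648791  -0.28510872]
260 [np.float64(199.5), np.float64(250.5), np.float64(226.5), np.float64(241.5)] axis [0.473 0.017] r [0.0136 0.0136] edges deg [-11.3  22.3]
290 [np.float64(199.5), np.float64(249.5), np.float64(226.5), np.float64(241.5)] axis [0.4732 0.017 ] r [0.0133 0.0133] edges deg [-10.2  23.7]
320 [np.float64(199.5), np.float64(249.5), np.float64(225.5), np.float64(240.5)] axis [0.4732 0.017 ] r [0.0133 0.0133] edges deg [-12.2  21. ]
350 [np.float64(199.5), np.float64(249.5), np.float64(225.5), np.float64(240.5)] axis [0.4732 0.017 ] r [0.0133 0.0133] edges deg [-12.3  21. ]
380 [np.float64(199.5), np.float64(249.5), np.float64(225.5), np.float64(240.5)] axis [0.4732 0.017 ] r [0.0133 0.0133] edges deg [-12.3  21. ]
[71, 46, 55, 39, 41, 40, 38, 45, 42, 40, 42, 38, 40, 37, 39, 38, 37, 37, 107, 189, 194, 193, 191, 193, 192, 143, 49, 40, 43, 40, 41, 53, 61, 57, 51, 64, 58, 61, 43, 59, 67, 43, 35, 44, 44, 49, 41, 38, 51, 47]
```

{"fn": "drive_tool", "kwargs": {"moves": [{"x": 0,"y": 0,"z": -60,"rx": 0,"ry": 0,"rz": 0,"fingers": -1},{"x": 10,"y": 30,"z": -110,"rx": 0,"ry": 0,"rz": 0,"fingers": -1},{"x": 20,"y": 75,"z": -150,"rx": 0,"ry": 0,"rz": 0,"fingers": -1},{"x": 30,"y": 125,"z": -180,"rx": 0,"ry": 0,"rz": 0,"fingers": -1},{"x": 40,"y": 180,"z": -200,"rx": 0,"ry": 0,"rz": -0.017,"fingers": -1},{"x": 50,"y": 225,"z": -200,"rx": 0,"ry": 0,"rz": -0.017,"fingers": -1},{"x": 50,"y": 225,"z": -200,"rx": 0,"ry": 0,"rz": -0.017,"fingers": -1},{"x": 50,"y": 225,"z": -200,"rx": 0,"ry": 0,"rz": -0.017,"fingers": -1}]}}

```text
time_s: 16.23
tool_pos: [0.4932, 0.0992, 0.2479]
tool_rot: [-179.9, 0.1, 4.8]
force: [0.0, 0.7, 0.9]
grip_width: 0.0873
grasp_force: 0.0
```

```bash
cat > ang2.py <<'E'
from h import *
# line & limbs in a band about the axis in any camera: for sections y0 along the shaft, sample image along perp at given height
def section(c,y0,xa,yaw=3.8):
    a=np.radians(yaw);ex=np.array([np.cos(a),np.sin(a),0]);ey=np.array([-ex[1],ex[0],0])
    M=np.array([xa,y0,.017]); s=np.linspace(-.03,.03,241)
    P=M+np.outer(s,ex); uv=proj(c,P).astype(np.float32)
    im=cv2.remap(c['image'],uv[:,0].reshape(1,-1),uv[:,1].reshape(1,-1),cv2.INTER_LINEAR)
    h=cv2.cvtColor(im,cv2.COLOR_RGB2HSV)[0].astype(float); return s,h[:,1],h[:,2],M,ex
def ang(c,ys,xf,th=100):
    for y0 in ys:
        s,S,V,M,ex=section(c,y0,xf(y0)); ye=np.where((S>th)&(V>60))[0]
        if len(ye)<3: print(y0,'none');continue
        C=-c['R'].T@c['t']; on=np.where(V>50)[0]; on=on[(on>30)&(on<215)]
        # each sample s -> ray in (ex,z) plane
        def D(k):
            q=np.array([(M+s[k]*ex-C)@ex,.017-C[2]]);return q/np.linalg.norm(q)
        O=np.array([0,0.])
        cx=(M-C)@ex; b=D(on[0])+D(on[-1]); A=b*((.017-C[2])/b[1]); rr=abs(A[0]*D(on[0])[1]-A[1]*D(on[0])[0])
        t=[]
        for k in(ye[0],ye[-1]):
            d=D(k);m=A@d;cr=A[0]*d[1]-A[1]*d[0];X=(m-np.sqrt(max(rr**2-cr**2,0)))*d-A;t.append(np.degrees(np.arctan2(-X[0],X[1])))
        print(y0,'axis dx mm',round((A[0]-cx)*1e3,2),'r',round(rr*1e3,2),'edges',np.round(t,1),'mid',round(np.mean(t),1))
E
python3 - <<'E'
from ang2 import *
xf=lambda y:.4525-(y-.32)*.066
for n in('wrist','top','scene'):
    print(n); ang(cam(n),(.28,.30,.32,.34,.36),xf)
w=cam('wrist'); s,S,V,_,_=section(w,.32,.4525);print(np.c_[s*1e3,S,V][::6].round(1).tolist()); o=sensors.get_obs();print(o['tool_pos'],o['tool_rot'])
E
```

```text
wrist
0.28 axis dx mm 1.65 r 21.44 edges [10.5 -9.9] mid 0.3
0.3 axis dx mm 0.92 r 22.16 edges [  7.  -11.9] mid -2.4
0.32 axis dx mm 0.92 r 22.16 edges [  8.3 -11.3] mid -1.5
0.34 axis dx mm 0.92 r 22.16 edges [  8.9 -11.3] mid -1.2
0.36 axis dx mm 0.92 r 22.16 edges [  8.9 -10.7] mid -0.9
top
0.28 axis dx mm 0.12 r 15.1 edges [ 16.6 -10.8] mid 2.9
0.3 axis dx mm -2.14 r 16.35 edges [  8.4 -17. ] mid -4.3
0.32 axis dx mm -2.64 r 17.6 edges [  7.2 -16.4] mid -4.6
0.34 axis dx mm 0.6 r 22.84 edges [14.3 -2.3] mid 6.0
0.36 axis dx mm 0.6 r 22.84 edges [15.6 -2.3] mid 6.6
scene
0.28 axis dx mm 1.47 r 14.44 edges [22.  -9.8] mid 6.1
0.3 axis dx mm -1.08 r 16.66 edges [ 15.8 -11.7] mid 2.0
0.32 axis dx mm 0.97 r 14.22 edges [21.9 -8.4] mid 6.8
0.34 axis dx mm 0.59 r 14.33 edges [ 20.6 -10.8] mid 4.9
0.36 axis dx mm 0.59 r 14.33 edges [21.5 -8.6] mid 6.4
[[-30.0, 69.0, 52.0], [-28.5, 72.0, 53.0], [-27.0, 72.0, 53.0], [-25.5, 72.0, 53.0], [-24.0, 76.0, 54.0], [-22.5, 74.0, 52.0], [-21.0, 77.0, 53.0], [-19.5, 74.0, 52.0], [-18.0, 74.0, 52.0], [-16.5, 74.0, 52.0], [-15.0, 68.0, 60.0], [-13.5, 50.0, 103.0], [-12.0, 39.0, 156.0], [-10.5, 42.0, 181.0], [-9.0, 72.0, 202.0], [-7.5, 139.0, 235.0], [-6.0, 172.0, 247.0], [-4.5, 177.0, 248.0], [-3.0, 178.0, 247.0], [-1.5, 166.0, 237.0], [0.0, 94.0, 207.0], [1.5, 43.0, 194.0], [3.0, 39.0, 185.0], [4.5, 41.0, 175.0], [6.0, 40.0, 165.0], [7.5, 41.0, 155.0], [9.0, 43.0, 142.0], [10.5, 44.0, 128.0], [12.0, 46.0, 111.0], [13.5, 53.0, 91.0], [15.0, 62.0, 62.0], [16.5, 77.0, 43.0], [18.0, 85.0, 42.0], [19.5, 80.0, 48.0], [21.0, 74.0, 52.0], [22.5, 74.0, 52.0], [24.0, 71.0, 54.0], [25.5, 72.0, 53.0], [27.0, 71.0, 54.0], [28.5, 71.0, 54.0], [30.0, 72.0, 53.0]]
[0.49306453 0.1001971  0.2483459 ] [-1.7998961e+02  2.4612659e-02  4.9564756e+00]
```

```bash
sed -i 's/V>50)/V>80)/' ang2.py
python3 - <<'E'
from ang2 import *
xf=lambda y:.4525-(y-.32)*.066
for n in('wrist','top','scene'):
    print(n); ang(cam(n),(.28,.30,.32,.34,.36),xf,105)
E
```

```text
wrist
0.28 axis dx mm 0.36 r 13.57 edges [ 18.9 -13.6] mid 2.6
0.3 axis dx mm 0.11 r 13.57 edges [ 20.1 -13.7] mid 3.2
0.32 axis dx mm 0.11 r 13.57 edges [ 20.1 -12.7] mid 3.7
0.34 axis dx mm 0.11 r 13.57 edges [ 20.1 -10.7] mid 4.7
0.36 axis dx mm -0.01 r 13.93 edges [ 20.8 -12.2] mid 4.3
top
0.28 axis dx mm -0.26 r 12.23 edges [ 16.9 -14.8] mid 1.1
0.3 axis dx mm -0.26 r 12.23 edges [ 19.3 -13.6] mid 2.9
0.32 axis dx mm -0.38 r 12.36 edges [ 18.5 -12.8] mid 2.9
0.34 axis dx mm -0.38 r 12.61 edges [ 19.4 -11.3] mid 4.0
0.36 axis dx mm -0.51 r 12.73 edges [ 21.  -10.6] mid 5.2
scene
0.28 axis dx mm 1.49 r 13.33 edges [ 21.6 -13.6] mid 4.0
0.3 axis dx mm 1.24 r 13.34 edges [ 20.6 -12.4] mid 4.1
0.32 axis dx mm 1.12 r 13.23 edges [ 22. -11.] mid 5.5
0.34 axis dx mm 0.74 r 13.34 edges [ 20.6 -13.7] mid 3.5
0.36 axis dx mm 0.74 r 13.34 edges [ 20.6 -11.2] mid 4.7
```

The residual is about +4°, so one gentle 2 mm touch-up stroke should clear it.

{"fn": "drive_tool", "kwargs": {"moves": [{"x": -5,"y": -50,"z": 0,"rx": 0,"ry": 0,"rz": 0.017,"fingers": -1},{"x": -10,"y": -105,"z": 20,"rx": 0,"ry": 0,"rz": 0.017,"fingers": -1},{"x": -15,"y": -155,"z": 50,"rx": 0,"ry": 0,"rz": 0.017,"fingers": -1},{"x": -20,"y": -200,"z": 90,"rx": 0,"ry": 0,"rz": 0.017,"fingers": -1},{"x": -24,"y": -226,"z": 140,"rx": 0,"ry": 0,"rz": 0.017,"fingers": -1},{"x": -24,"y": -226,"z": 190,"rx": 0,"ry": 0,"rz": 0.017,"fingers": -1},{"x": -24,"y": -226,"z": 220,"rx": 0,"ry": 0,"rz": 0.017,"fingers": -1},{"x": -24,"y": -226,"z": 233,"rx": 0,"ry": 0,"rz": 0.017,"fingers": -1},{"x": -24,"y": -226,"z": 233,"rx": 0,"ry": 0,"rz": 0.017,"fingers": -1}]}}

```text
time_s: 17.7
tool_pos: [0.4504, 0.322, 0.0154]
tool_rot: [180.0, 0.0, 3.8]
force: [0.3, 1.0, 0.4]
grip_width: 0.087
grasp_force: 0.0
```

{"fn": "drive_tool", "kwargs": {"moves": [{"x": 0,"y": 0,"z": 2,"rx": 0,"ry": 0,"rz": 0,"fingers": -1},{"x": 0,"y": 0,"z": 4,"rx": 0,"ry": 0,"rz": 0,"fingers": -1},{"x": 0,"y": 0,"z": 5,"rx": 0,"ry": 0,"rz": 0,"fingers": -1},{"x": 0,"y": 0,"z": 6,"rx": 0,"ry": 0,"rz": 0,"fingers": -1},{"x": 0,"y": 0,"z": 7,"rx": 0,"ry": 0,"rz": 0,"fingers": -1},{"x": 1,"y": 0,"z": 7,"rx": 0,"ry": 0,"rz": 0,"fingers": -1},{"x": 2,"y": 0,"z": 7,"rx": 0,"ry": 0,"rz": 0,"fingers": -1},{"x": 2,"y": 0,"z": 7,"rx": 0,"ry": 0,"rz": 0,"fingers": -1}]}}

```text
time_s: 18.7
tool_pos: [0.4543, 0.3222, 0.0101]
tool_rot: [180.0, -0.2, 3.8]
force: [0.3, -1.6, 8.1]
grip_width: 0.0871
grasp_force: 4.0
```

{"fn": "drive_tool", "kwargs": {"moves": [{"x": 0,"y": 0,"z": -1,"rx": 0,"ry": 0,"rz": 0,"fingers": -1},{"x": 0,"y": 0,"z": -2,"rx": 0,"ry": 0,"rz": 0,"fingers": -1},{"x": 0,"y": 0,"z": -4,"rx": 0,"ry": 0,"rz": 0,"fingers": -1},{"x": 0,"y": 0,"z": -10,"rx": 0,"ry": 0,"rz": 0,"fingers": -1},{"x": 0,"y": 0,"z": -60,"rx": 0,"ry": 0,"rz": 0,"fingers": -1},{"x": 0,"y": 20,"z": -110,"rx": 0,"ry": 0,"rz": 0,"fingers": -1},{"x": 5,"y": 60,"z": -150,"rx": 0,"ry": 0,"rz": 0,"fingers": -1},{"x": 10,"y": 110,"z": -185,"rx": 0,"ry": 0,"rz": 0,"fingers": -1},{"x": 18,"y": 165,"z": -210,"rx": 0,"ry": 0,"rz": -0.017,"fingers": -1},{"x": 25,"y": 225,"z": -240,"rx": 0,"ry": 0,"rz": -0.017,"fingers": -1},{"x": 25,"y": 225,"z": -240,"rx": 0,"ry": 0,"rz": -0.017,"fingers": -1},{"x": 25,"y": 225,"z": -240,"rx": 0,"ry": 0,"rz": -0.017,"fingers": -1}]}}

```text
time_s: 20.2
tool_pos: [0.4925, 0.0995, 0.2487]
tool_rot: [-180.0, -0.0, 4.8]
force: [-0.5, 0.2, -0.4]
grip_width: 0.0872
grasp_force: 0.0
```

```bash
cat > mk.py <<'E'
from m import *
import sys
W=cam('wrist')
def wb(f,box=(0,0,640,300)): return blob(W,f,box)
fy=np.array([-np.sin(np.radians(4.85)),np.cos(np.radians(4.85)),0])
if __name__=='__main__':
    o=sensors.get_obs();print(o['tool_pos'],o['tool_rot'])
    pr,_,_=wb(red,(350,0,640,120)); p0,s0,_=wb(org,(350,0,640,120)); print('W red',pr,'W org',p0,s0)
    rs=blob(S,red,SB['r'])[0];rt=blob(T,red,TB['r'])[0]
    print('mark SW',tri(S,rs,W,pr),'TW',tri(T,rt,W,pr),'ST',tri(S,rs,T,rt))
E
python3 - <<'E'
from ang2 import *
xf=lambda y:.4535-(y-.32)*.066
for n in('wrist','top','scene'):
    print(n); ang(cam(n),(.30,.33,.36),xf,105)
E
python3 mk.py
```

```text
wrist
0.3 axis dx mm 0.11 r 13.58 edges [ 14.5 -17.4] mid -1.5
0.33 axis dx mm -0.14 r 13.82 edges [ 15.  -17.4] mid -1.2
0.36 axis dx mm -0.14 r 13.82 edges [ 15.  -15.4] mid -0.2
top
0.3 axis dx mm -0.26 r 12.23 edges [ 14.6 -18.4] mid -1.9
0.33 axis dx mm -0.38 r 12.61 edges [ 14.8 -16. ] mid -0.6
0.36 axis dx mm -0.38 r 12.61 edges [ 17.1 -16. ] mid 0.6
scene
0.3 axis dx mm 1.24 r 13.33 edges [ 16.9 -17.4] mid -0.3
0.33 axis dx mm 1.24 r 13.33 edges [ 18.8 -13.6] mid 2.6
0.36 axis dx mm 0.99 r 13.33 edges [ 17.9 -13.6] mid 2.1
[0.49201393 0.10049382 0.24805938] [-1.79991284e+02  5.60397696e-02  4.94247484e+00]
W red [374.29139073  78.05298013] W org [353.41314554  11.96713615] [350   0   9  30 213]
mark SW (array([0.60869117, 0.06221374, 0.03095503]), np.float64(0.0010701946270022442)) TW (array([0.6086937 , 0.06234316, 0.03233919]), np.float64(0.0009340872907748357)) ST (array([0.60868464, 0.06158449, 0.03057813]), np.float64(0.00020633230585563183))
```

The yellow line is now within about 1–2° of the top. Mark at (0.6087, 0.062, 0.031). To clear the bins I'll lean the gripper back about 20° (about the closing axis) and look at the grip.

{"fn": "drive_tool", "kwargs": {"moves": [{"x": 20,"y": 5,"z": 0,"rx": 0,"ry": 0.1,"rz": 0,"fingers": -1},{"x": 40,"y": 10,"z": 0,"rx": 0,"ry": 0.2,"rz": 0,"fingers": -1},{"x": 60,"y": 10,"z": 0,"rx": 0,"ry": 0.3,"rz": 0,"fingers": -1},{"x": 67,"y": 10,"z": 0,"rx": 0,"ry": 0.35,"rz": 0,"fingers": -1},{"x": 67,"y": 10,"z": 0,"rx": 0,"ry": 0.35,"rz": 0,"fingers": -1},{"x": 67,"y": 10,"z": 0,"rx": 0,"ry": 0.35,"rz": 0,"fingers": -1}]}}

```text
time_s: 21.25
tool_pos: [0.5601, 0.0953, 0.2486]
tool_rot: [-180.0, -20.0, 4.8]
force: [0.6, -0.4, -1.4]
grip_width: 0.0872
grasp_force: 0.0
```

Run:
```python
from m import *
W=cam('wrist');o=sensors.get_obs();print(o['tool_pos'],o['tool_rot'],o['qpos'].round(1))
B=(150,0,640,330)
for n,f in(('org',org),('red',red)):
    ce,st,m=blob(W,f,B); print(n,ce.round(1),st,cv2.boxPoints(cv2.minAreaRect(cv2.findNonZero(m))).round(1).tolist())
r=blob(W,red,B)[0]
print('mark',tri(S,blob(S,red,SB['r'])[0],W,r),tri(T,blob(T,red,TB['r'])[0],W,r))
print(proj(W,[[.6087,.062,.031],[.657,.09,.11],[.657,.09,.06],[.61,.09,.036]]).round(1).tolist())
save(W,'g1.png')
# orange face: value split
h=cv2.cvtColor(W['image'],cv2.COLOR_RGB2HSV);ce,st,m=blob(W,org,B);x,y,w_,h_=st[:4]
for r_ in range(y,y+h_,3): print(r_,[int(q) for q in np.where(m[r_])[0][[0,-1]]] if m[r_].any() else '',h[r_,int(ce[0])].tolist())
```

```text
[0.56035979 0.09516325 0.24860826] [-179.97348095  -20.02471693    4.8170658 ] [ 32.1  -9.5 -41.3 108.1  -5.3  59.1 -93.2]
org [329.6 174.1] [321 158  18  35 572] [[321.0, 158.0], [338.0, 158.0], [338.0, 192.0], [321.0, 192.0]]
red [357.6 232.2] [354 226   8  14  87] [[354.0, 226.0], [361.0, 226.0], [361.0, 239.0], [354.0, 239.0]]Traceback (most recent call last):
  File "<stdin>", line 7, in <module>
  File "m.py", line 6, in blob
    n,l,st,ce=cv2.connectedComponentsWithStats(m);i=1+np.argmax(st[1:,4]);return ce[i],st[i],(l==i).astype(np.uint8)
                                                      ~~~~~~~~~^^^^^^^^^^
    return _wrapfunc(a, 'argmax', axis=axis, out=out, **kwds)
    return bound(*args, **kwds)
ValueError: attempt to get argmax of an empty sequence
```

Run:
```python
from m import *
W=cam('wrist');B=(150,0,640,330)
ce,st,m=blob(W,org,B);x,y,w_,h_=st[:4];h=cv2.cvtColor(W['image'],cv2.COLOR_RGB2HSV)
print([(r,*[int(q) for q in np.where(m[r])[0][[0,-1]]],int(h[r,330,2])) for r in range(y,y+h_,2)])
print('top face corners z=.11',plane(W,[[320.5,157.5],[338.5,157.5]],.11).round(4).tolist())
r=blob(W,red,B)[0];print('mark z=.031',plane(W,[r],.031).round(4))
try: print('grip TW',tri(T,blob(T,org,TB['o'])[0],W,ce),'mark TW',tri(T,blob(T,red,TB['r'])[0],W,r))
except Exception: print('T occluded')
# pointer: white pixels between grip and rail
v=h[...,2].astype(int);s=h[...,1].astype(int)
for r_ in range(190,236,4): print(r_,''.join('#' if (v[r_,c]>150 and s[r_,c]<60) else ('r' if s[r_,c]>150 else '.') for c in range(300,370)))
print(proj(W,[[.61,.09,.036],[.62,.09,.036]]).round(1))
```

```text
[(158, 323, 335, 229), (160, 322, 337, 240), (162, 321, 338, 241), (164, 321, 338, 241), (166, 321, 338, 241), (168, 321, 338, 241), (170, 320, 338, 241), (172, 320, 338, 240), (174, 320, 338, 241), (176, 320, 338, 241), (178, 320, 338, 241), (180, 320, 338, 241), (182, 321, 338, 239), (184, 322, 337, 204), (186, 323, 336, 135), (188, 324, 336, 128), (190, 324, 335, 125), (192, 325, 333, 122)]
top face corners z=.11 [[0.661, 0.1038, 0.11], [0.6622, 0.089, 0.11]]
mark z=.031 [[0.6091 0.0621 0.031 ]]
T occluded
190 ..################...rrrrrrrrrrrrrrrr.................................
194 ......................................................................
198 ..........................######......................................
202 .........................#######......................................
206 .........................#######......................................
210 .........................#######......................................
214 .........................#######......................................
218 .........................#######......................................
222 ...###################################################################
226 ...########################################..............rrr........##
230 .....###.##############.################..............rrrrrrrr........
234 .....................................................rrrrrrrrr........
[[330.2 228.5]
 [331.  218.5]]
```

Wrist rays: grip top-face centre ≈(0.651, 0.095), matching the top view at z=0.11. Pointer ≈(0.62, 0.0925) and mark (0.609, 0.062), so the pull is ≈29–30 mm. Approaching the grip now.

{"fn": "drive_tool", "kwargs": {"moves": [{"x": 16,"y": 4,"z": 0,"rx": 0,"ry": 0,"rz": 0,"fingers": -1},{"x": 32,"y": 8,"z": 0,"rx": 0,"ry": 0,"rz": 0,"fingers": -1},{"x": 32,"y": 8,"z": 40,"rx": 0,"ry": 0,"rz": 0,"fingers": -1},{"x": 32,"y": 8,"z": 80,"rx": 0,"ry": 0,"rz": 0,"fingers": -1},{"x": 32,"y": 8,"z": 120,"rx": 0,"ry": 0,"rz": 0,"fingers": -1},{"x": 32,"y": 8,"z": 140,"rx": 0,"ry": 0,"rz": 0,"fingers": -1},{"x": 32,"y": 8,"z": 140,"rx": 0,"ry": 0,"rz": 0,"fingers": -1}]}}

```text
time_s: 22.42
tool_pos: [0.6375, 0.0933, 0.1258]
tool_rot: [-179.9, -19.8, 4.8]
force: [-0.1, 0.1, 0.3]
grip_width: 0.0871
grasp_force: 0.0
```

Run:
```python
from m import *
W=cam('wrist');B=(150,0,640,330);o=sensors.get_obs();print(o['tool_pos'],o['tool_rot'],o['force'],o['qpos'].round(1))
ce,st,m=blob(W,org,B);h=cv2.cvtColor(W['image'],cv2.COLOR_RGB2HSV);x,y,w_,h_=st[:4];cc=int(ce[0])
print(st,[(r,*[int(q) for q in np.where(m[r])[0][[0,-1]]],int(h[r,cc,2])) for r in range(y,y+h_,4)])
print('predicted',proj(W,[[.651,.0952,.11],[.663,.0962,.11],[.639,.0942,.11]]).round(1).tolist())
v=h[...,2]; print('finger rows', [(u,v[230:340:6,u].tolist()) for u in(200,217,428,445)])
```

```text
[0.63927909 0.09365533 0.12934863] [179.99043585 -20.15264187   4.81071475] [-0.1160978   0.68551529  0.2768129 ] [  29.1    9.4  -44.4  108.1   13.5   45.8 -106.8]
[ 305  242   30   44 1171] [(242, 311, 327, 140), (246, 306, 332, 235), (250, 305, 334, 237), (254, 305, 333, 236), (258, 306, 332, 231), (262, 307, 332, 150), (266, 307, 332, 150), (270, 306, 333, 149), (274, 305, 333, 213), (278, 305, 333, 202), (282, 308, 331, 139)]
predicted [[320.1, 264.7], [320.1, 241.8], [320.1, 287.9]]
finger rows [(200, [111, 107, 62, 60, 59, 59, 61, 58, 59, 31, 20, 18, 22, 24, 22, 19, 21, 19, 46]), (217, [123, 127, 61, 62, 62, 62, 61, 62, 61, 59, 29, 23, 17, 19, 16, 18, 20, 25, 43]), (428, [235, 235, 235, 233, 236, 236, 234, 234, 234, 234, 39, 38, 36, 33, 33, 31, 32, 29, 49]), (445, [235, 236, 235, 233, 237, 236, 234, 234, 235, 178, 40, 37, 38, 38, 35, 33, 31, 31, 49])]
```

Top-face rows 241–285 match the prediction and the grip is centred between the fingers. Going down 45 mm, then closing.

{"fn": "drive_tool", "kwargs": {"moves": [{"x": -1,"y": 0,"z": 20,"rx": 0,"ry": 0,"rz": 0,"fingers": -1},{"x": -1,"y": 0,"z": 36,"rx": 0,"ry": 0,"rz": 0,"fingers": -1},{"x": -1,"y": 0,"z": 45,"rx": 0,"ry": 0,"rz": 0,"fingers": -1},{"x": -1,"y": 0,"z": 45,"rx": 0,"ry": 0,"rz": 0,"fingers": -1},{"x": -1,"y": 0,"z": 45,"rx": 0,"ry": 0,"rz": 0,"fingers": -1}]}}

```text
time_s: 23.2
tool_pos: [0.6534, 0.0949, 0.086]
tool_rot: [180.0, -20.1, 4.8]
force: [0.3, -0.8, 0.4]
grip_width: 0.0871
grasp_force: 0.0
```

{"fn": "drive_tool", "kwargs": {"moves": [{"x": 0,"y": 0,"z": 0,"rx": 0,"ry": 0,"rz": 0,"fingers": 0},{"x": 0,"y": 0,"z": 0,"rx": 0,"ry": 0,"rz": 0,"fingers": 0.3},{"x": 0,"y": 0,"z": 0,"rx": 0,"ry": 0,"rz": 0,"fingers": 0.4},{"x": 0,"y": 0,"z": 0,"rx": 0,"ry": 0,"rz": 0,"fingers": 0.4},{"x": 0,"y": 0,"z": 0,"rx": 0,"ry": 0,"rz": 0,"fingers": 0.4},{"x": 0,"y": 0,"z": 0,"rx": 0,"ry": 0,"rz": 0,"fingers": 0.4}], "force": 35}}

```text
time_s: 23.95
tool_pos: [0.6531, 0.0946, 0.0854]
tool_rot: [180.0, -20.1, 4.8]
force: [-0.5, -0.8, 0.1]
grip_width: 0.0352
grasp_force: 0.0
```

Run:
```python
from m import *
W=cam('wrist');o=sensors.get_obs();print(o['tool_pos'],o['tool_rot'],o['force'],o['grip_width'])
h=cv2.cvtColor(W['image'],cv2.COLOR_RGB2HSV)
ce,st,m=blob(W,org,(150,0,640,340));print(ce,st)
for r in range(230,345,8): print(r,''.join('o' if m[r,c] else ('#' if h[r,c,2]<45 else '.') for c in range(230,420,3)))
```

```text
[0.65302718 0.09468698 0.08535676] [179.99688471 -20.04692748   4.80575467] [ 0.65430759 -0.88432406 -0.45759961] 0.028141183853168935
[318.43837085 296.07395498] [ 301  269   36   55 1866]
230 ................................................................
238 ................................................................
246 ................................................................
254 ................................................................
262 ................................................................
270 ..............#...........ooooooooo.............................
278 ........................oooooooooooo............................
286 ...........####.........oooooooooooo..........###...............
294 ...........########.....ooooooo.oooo......########..............
302 ###.......#########.....oooooooooooo......#########........#####
310 ###.....###########.....oooooooooooo......###########......#####
318 ###...#############.....oooooooooooo......#############...######
326 ....###############.......................###############......#
334 ....###############.......................################.....#
342 ................................................................
```

Fingers are centred on the grip. But the image depth and the earlier contact both put the true fingertips about 20 mm behind the reported TCP, so I'll go 17 mm deeper before closing, watching the force.

{"fn": "drive_tool", "kwargs": {"moves": [{"x": 0,"y": 0,"z": 6,"rx": 0,"ry": 0,"rz": 0,"fingers": 0.4},{"x": 0,"y": 0,"z": 12,"rx": 0,"ry": 0,"rz": 0,"fingers": 0.4},{"x": 0,"y": 0,"z": 17,"rx": 0,"ry": 0,"rz": 0,"fingers": 0.4},{"x": 0,"y": 0,"z": 17,"rx": 0,"ry": 0,"rz": 0,"fingers": 0.4},{"x": 0,"y": 0,"z": 17,"rx": 0,"ry": 0,"rz": 0,"fingers": 0.4}]}}

```text
time_s: 24.72
tool_pos: [0.6589, 0.0953, 0.0694]
tool_rot: [-180.0, -20.1, 4.8]
force: [0.8, 0.5, 0.3]
grip_width: 0.0262
grasp_force: 0.0
```

Run:
```python
from m import *
W=cam('wrist');o=sensors.get_obs();print(o['tool_pos'],o['tool_rot'],o['force'],o['grip_width'])
h=cv2.cvtColor(W['image'],cv2.COLOR_RGB2HSV)
ce,st,m=blob(W,org,(150,0,640,400));print(ce,st)
for r in range(260,400,5): print(r,''.join('o' if m[r,c] else ('#' if h[r,c,2]<45 else '.') for c in range(230,420,3)))
S=cam('scene'); a=S['image']
h=cv2.cvtColor(a,cv2.COLOR_RGB2HSV); m=org(h[...,0],h[...,1],h[...,2])
for r in range(110,166,2): print(r,''.join('o' if m[r,c] else ('#' if h[r,c,2]<45 else '.') for c in range(280,350)))
```

```text
[0.65903585 0.09518214 0.06972115] [179.98956861 -20.0787467    4.80939072] [ 0.73158856 -0.36694682  1.11369907] 0.026066428558239672
[318.04302204 310.62067156] [ 299  285   40   51 1906]
260 ................................................................
265 ................................................................
270 ................................................................
275 ................................................................
280 ...........###..................................................
285 ...........#####..........oooooooo...........###................
290 ............########....oooooooooooo.....########...............
295 ............########...ooooooooooooo.....########...............
300 ...........#########...oooooooooooooo....#########..............
305 #####......#########...oooooooo..oooo....#########.......#######
310 #####.....##########...oooooooooooooo....##########.....########
315 #####....###########...ooooooooooooo.....###########....########
320 ###....##############..ooooooooooooo.....#############.....#####
325 ##....###
[... 2421 characters left out ...]
.........................
148 ...##.############................oooooo..............................
150 .....###.######.......................................................
152 ........#####.........................................................
154 ......................................................................
156 ......................................#.#.............................
158 ......................................................................
160 ......................................................................
162 ......................................................................
164 ......................................................................
```

In the scene view the fingertip reaches well down the orange grip, with no contact force. Closing.

{"fn": "drive_tool", "kwargs": {"moves": [{"x": 0,"y": 0,"z": 0,"rx": 0,"ry": 0,"rz": 0,"fingers": 0.7},{"x": 0,"y": 0,"z": 0,"rx": 0,"ry": 0,"rz": 0,"fingers": 1},{"x": 0,"y": 0,"z": 0,"rx": 0,"ry": 0,"rz": 0,"fingers": 1},{"x": 0,"y": 0,"z": 0,"rx": 0,"ry": 0,"rz": 0,"fingers": 1},{"x": 0,"y": 0,"z": 0,"rx": 0,"ry": 0,"rz": 0,"fingers": 1}], "force": 40}}

```text
time_s: 25.55
tool_pos: [0.6588, 0.0961, 0.0696]
tool_rot: [-180.0, -20.1, 4.8]
force: [-0.2, 3.5, 1.2]
grip_width: 0.0158
grasp_force: 40.0
```

Gripped at 15.8 mm wide. Pulling 22 mm first, slowly.

{"fn": "drive_tool", "kwargs": {"moves": [{"x": 0,"y": 3,"z": 0,"rx": 0,"ry": 0,"rz": 0,"fingers": 1},{"x": 0,"y": 6,"z": 0,"rx": 0,"ry": 0,"rz": 0,"fingers": 1},{"x": 0,"y": 9,"z": 0,"rx": 0,"ry": 0,"rz": 0,"fingers": 1},{"x": 0,"y": 12,"z": 0,"rx": 0,"ry": 0,"rz": 0,"fingers": 1},{"x": 0,"y": 15,"z": 0,"rx": 0,"ry": 0,"rz": 0,"fingers": 1},{"x": 0,"y": 18,"z": 0,"rx": 0,"ry": 0,"rz": 0,"fingers": 1},{"x": 0,"y": 21,"z": 0,"rx": 0,"ry": 0,"rz": 0,"fingers": 1},{"x": 0,"y": 22,"z": 0,"rx": 0,"ry": 0,"rz": 0,"fingers": 1},{"x": 0,"y": 22,"z": 0,"rx": 0,"ry": 0,"rz": 0,"fingers": 1}]}}

```text
time_s: 26.68
tool_pos: [0.6604, 0.0771, 0.0696]
tool_rot: [-179.8, -20.1, 4.9]
force: [0.7, 8.2, -0.2]
grip_width: 0.0159
grasp_force: 40.0
```

Run:
```python
from m import *
o=sensors.get_obs();print(o['tool_pos'],o['force'],o['grip_width'])
ps=proj(S,[[.62,.0925,.036],[.6087,.062,.031],[.6118,.0635,.036]]);pt=proj(T,[[.62,.0925,.036],[.6087,.062,.031]]);print(ps.round(1).tolist(),pt.round(1).tolist())
def show(c,r0,r1,c0,c1,st=1):
    h=cv2.cvtColor(c['image'],cv2.COLOR_RGB2HSV).astype(int);R=red(h[...,0],h[...,1],h[...,2])
    O=org(h[...,0],h[...,1],h[...,2])
    for r in range(r0,r1,st): print(r,''.join('R' if R[r,q] else 'o' if O[r,q] else 'g' if (45<h[r,q,0]<95 and h[r,q,1]>55) else '#' if h[r,q,2]<45 else 'W' if h[r,q,2]>140 else '.' for q in range(c0,c1)))
show(S,140,178,300,360);print();show(T,160,190,395,440)
W=cam('wrist');print(proj(W,[[.6087,.062,.031]]).round(1))
```

```text
[0.66044684 0.07704933 0.0695594 ] [-0.80598695  9.20887097 -0.73890989] 0.015621560869920871
[[327.0, 162.0], [340.9, 159.6], [339.4, 157.5]] [[408.8, 171.1], [423.9, 177.9]]
140 WWWWWWWWWWWWW.###.oooooooooWWWWWWWWWWWWWWWWWWWWWWWWWWWWWWWWW
141 WWWWWWWWWWWWWW...ooooooooooWWWWWWWWWWWWWWWWWWWWWWWWWWWWWWWWW
142 WWWWWWWWWWWWWWWW..oooooooooWWW.....WWWWWWWWWWWWWWWWWWWWWWWWW
143 WWWWWWWWWWWWWWWW....oooooo............WWWWWWWWWWWWWWWWWWWWWW
144 WWWWWWWWWWWWWWWW.....oooo...WW..........WWWWWWWWWWWWWWWWWWWW
145 WWWWWWWWWWWWWWW...........#.WW...........WWWWWWWWWWWWWWWWWWW
146 WWWWWWWWWWWWWWgg..........#.................WWWWWWWWWWWWWWWW
147 WWWWWWWWWWWWWggg..............................WWWWWWWWWWWWWW
148 WWWWWWWWWWW.ggg................................WWWWWWWWWWWWW
149 WWWWWWWWWWgggg..............ggg...................WWWWWWWWWW
150 WWWWWWWWWgggg...............gggg....................WWWWWWWW
151 .WWWWWWggggg.............##.gggggg...................WWWWWWW
152 g..WWWgggg..............##.ggggggggg....................WWWW
153 ggg.W.ggg...............#.W..ggggggggg....................WW
154 gggggg.g..
[... 2362 characters left out ...]
....################...###.####...
177 ...............################..#########...
178 ...............#################.###.######..
179 ................################...########..
180 ....g..g.g...g..#################...########.
181 ................##################.##.######.
182 ................################...#########.
183 .................##############..W..#####.##.
184 .................##############.WWW...#######
185 ..................#############.WWWW...######
186 ................................WWWWW...#####
187 ...............................WWWWWWW...####
188 ...............................WWWWWWWWW.####
189 ................................WWWWWWWW..###
[[340.1 380.7]]
```

The wrist and top views are occluded, but the scene view shows the white pointer stripe from (325,153) to (336,159) and the red saddle at (341,160). I'll rectify the scene view to the pointer plane and compare along the fixture's y, for home and now.

```bash
cat > pt.py <<'E'
from m import *
a=np.radians(4.83);EX=np.array([np.cos(a),np.sin(a),0]);EY=np.array([-np.sin(a),np.cos(a),0]);O=np.array([.6087,.062,0])
def prof(c,im,z,us,n,y0=-.02,y1=.05):
    y=np.arange(y0,y1,.0005);out=[]
    h=cv2.cvtColor(im,cv2.COLOR_RGB2HSV)
    for u in us:
        P=O+u*EX+np.outer(y,EY)+[0,0,z];uv=proj(c,P).astype(np.float32)
        q=cv2.remap(im,uv[:,:1],uv[:,1:],cv2.INTER_LINEAR).reshape(-1,3).astype(float);w=q.min(1) # white = high min channel
        i=np.argmax(w*(1));b=np.median(w);k=slice(max(i-8,0),i+9);ww=np.clip(w[k]-(b+w[i])/2,0,None);out.append((round(u*1e3),round(float((y[k]*ww).sum()/ww.sum())*1e3,2),int(w[i]),int(b)))
    print(n,out)
def redy(c,box,n):
    ce,_,m=blob(c,red,box);pts=cv2.findNonZero(m).reshape(-1,2)
    for z in(.028,.031,.034): print(n,'red fy,fx at z',z,((plane(c,[ce],z)[0]-O)@EY*1e3).round(2),((plane(c,[ce],z)[0]-O)@EX*1e3).round(2))
E
python3 - <<'E'
from pt import *
s0=cv2.imread('pics/scene0.png')[:,:,::-1].copy();t0=cv2.imread('pics/top0.png')[:,:,::-1].copy()
us=np.arange(.002,.032,.003)
prof(S,s0,.036,us,'S home',.015);prof(T,t0,.036,us,'T home',.015);prof(S,S['image'],.036,us,'S now',-.01,.025)
redy(S,SB['r'],'S');T2=dict(T,image=t0);redy(T2,TB['r'],'T')
o=sensors.get_obs();print(o['tool_pos'],(o['tool_pos']-O)@EY)
E
```

```text
S home [(2, 16.15, 198, 172), (5, 28.15, 125, 102), (8, 29.18, 127, 81), (11, 27.61, 186, 83), (14, 28.22, 212, 84), (17, 28.16, 229, 84), (20, 28.08, 226, 83), (23, 28.36, 229, 83), (26, 27.85, 227, 82), (29, 28.59, 226, 83)]
T home [(2, 25.77, 140, 132), (5, 36.14, 136, 127), (8, 27.21, 143, 126), (11, 27.81, 151, 93), (14, 28.69, 167, 66), (17, 28.75, 159, 68), (20, 28.59, 163, 69), (23, 28.73, 160, 68), (26, 28.66, 163, 68), (29, 28.88, 164, 68)]
S now [(2, 16.8, 109, 79), (5, -9.86, 87, 60), (8, 10.62, 118, 58), (11, 9.93, 119, 78), (14, 10.6, 120, 87), (17, 9.75, 131, 90), (20, 9.96, 124, 87), (23, 9.85, 125, 87), (26, 10.2, 128, 90), (29, 10.2, 126, 86)]
S red fy,fx at z 0.028 -3.3 1.73
S red fy,fx at z 0.031 -0.5 -0.45
S red fy,fx at z 0.034 2.31 -2.63
T red fy,fx at z 0.028 -1.04 0.84
T red fy,fx at z 0.031 -0.49 0.34
T red fy,fx at z 0.034 0.06 -0.16
[0.66043517 0.07708732 0.06954233] 0.010677665910503356
```

Home pointer to mark: 28.7 (scene), 29.2 (top), 29.4 (wrist). The pointer is now about 10.7 mm short, so pull a further 11.

{"fn": "drive_tool", "kwargs": {"moves": [{"x": 0,"y": 3,"z": 0,"rx": 0,"ry": 0,"rz": 0,"fingers": 1},{"x": 0,"y": 6,"z": 0,"rx": 0,"ry": 0,"rz": 0,"fingers": 1},{"x": 0,"y": 9,"z": 0,"rx": 0,"ry": 0,"rz": 0,"fingers": 1},{"x": 0,"y": 11,"z": 0,"rx": 0,"ry": 0,"rz": 0,"fingers": 1},{"x": 0,"y": 11,"z": 0,"rx": 0,"ry": 0,"rz": 0,"fingers": 1},{"x": 0,"y": 11,"z": 0,"rx": 0,"ry": 0,"rz": 0,"fingers": 1}]}}

```text
time_s: 27.68
tool_pos: [0.6613, 0.0668, 0.0695]
tool_rot: [-179.8, -20.1, 4.9]
force: [-0.0, 9.2, -0.4]
grip_width: 0.0155
grasp_force: 40.1
```

```bash
cat > now.py <<'E'
from pt import *
us=np.arange(.011,.032,.003)
for i in range(3):
    c=cam('scene');prof(c,c['image'],.036,us,'S now',-.012,.02)
o=sensors.get_obs();print(o['tool_pos'],(o['tool_pos']-O)@EY*1e3,o['force'],o['grip_width']);redy(S,SB['r'],'S')
h=cv2.cvtColor(S['image'],cv2.COLOR_RGB2HSV).astype(int);R=red(h[...,0],h[...,1],h[...,2])
for r in range(142,168): print(r,''.join('R' if R[r,q] else 'W' if h[r,q,2]>125 and h[r,q,1]<60 else '.' for q in range(318,352)))
E
python3 now.py
```

```text
S now [(11, -10.74, 202, 70), (14, -10.47, 200, 80), (17, -10.63, 202, 77), (20, -10.37, 200, 85), (23, -10.55, 204, 74), (26, -10.87, 203, 78), (29, -9.9, 201, 72)]
S now [(11, -10.73, 202, 69), (14, -10.46, 200, 79), (17, -10.62, 202, 76), (20, -10.4, 202, 85), (23, -10.53, 202, 74), (26, -10.88, 205, 79), (29, -9.9, 202, 71)]
S now [(11, -10.73, 202, 69), (14, -10.47, 201, 80), (17, -10.63, 202, 76), (20, -10.39, 201, 85), (23, -10.53, 203, 74), (26, -10.87, 204, 79), (29, -9.9, 202, 71)]
[0.66129335 0.06682338 0.06954064] 0.37791219559589734 [-0.89113941 10.11533914 -0.14500848] 0.015794872614823388
S red fy,fx at z 0.028 -3.3 1.73
S red fy,fx at z 0.031 -0.5 -0.45
S red fy,fx at z 0.034 2.31 -2.63
142 W............WW..WWW...WWWWWWWWWWW
143 W............WWW...WW...WW.WWWWWWW
144 ..............WWWWW........WWWWWWW
145 ..............W.WW....WWWWW..WWWWW
146 ................W.....WWWWWW...WWW
147 .............WW....WWWWWWWWW.W...W
148 .............W.....WWWWWWWWWW.WW..
149 ....................WW.W..WWWWWWWW
150 ...............WWWWW...WWWWWWW.WWW
151 ..........WWWW..WWWWWW.....WWWW.WW
152 ..........WWWWW...WWWWWW..WWWWWWWW
153 ............WWWWW...WWWWWW..WW.WWW
154 ..............WWWWW....WWWW..WWWWW
155 ................WWWW..RR.......W..
156 ..................WWW.RRRR........
157 ......................RRRRR......W
158 ......................RRRRR....WWW
159 ......................RRRRR...WWWW
160 .....................RRRRRR....WWW
161 .................W.RRRRRRR.....WWW
162 ....................RRRRRR.....WWW
163 .....................RRRRR....WWWW
164 .............W.........R......WWWW
165 .............................WWWWW
166 ...........................WWWWWWW
167 ..........................WWWWWWWW
```

```bash
sed -i "s/-.012,.02)/-.0055,.007)/; s/range(3)/range(2)/; /^for r in range(142/d" now.py; python3 now.py
python3 - <<'E'
from pt import *
im=S['image']
for u in(.013,.019,.025):
    y=np.arange(-.009,.009,.001);uv=proj(S,O+u*EX+np.outer(y,EY)+[0,0,.036]).astype(np.float32)
    print(u,[int(v) for v in cv2.remap(im,uv[:,:1],uv[:,1:],cv2.INTER_LINEAR).reshape(-1,3).min(1)])
E
```

```text
S now [(11, -0.08, 118, 94), (14, -0.46, 127, 101), (17, -0.42, 127, 111), (20, -0.58, 129, 103), (23, -0.41, 123, 107), (26, -0.19, 125, 108), (29, -0.24, 127, 106)]
S now [(11, -0.13, 118, 93), (14, -0.47, 127, 101), (17, -0.38, 126, 110), (20, -0.65, 129, 105), (23, -0.54, 123, 106), (26, -0.3, 124, 108), (29, -0.27, 127, 106)]
[0.66128433 0.06680798 0.06954163] 0.3633245068722646 [-0.10642239  9.71796806 -1.30995901] 0.015733268368379235
S red fy,fx at z 0.028 -3.3 1.73
S red fy,fx at z 0.031 -0.5 -0.45
S red fy,fx at z 0.034 2.31 -2.63
0.013 [174, 138, 101, 68, 67, 87, 105, 120, 126, 123, 120, 112, 101, 87, 72, 60, 50, 48]
0.019 [185, 151, 117, 87, 75, 88, 104, 117, 124, 124, 121, 114, 103, 87, 73, 60, 52, 48]
0.025 [164, 129, 94, 82, 85, 101, 112, 119, 124, 126, 122, 114, 105, 85, 66, 50, 48, 48]
```

The pointer is within about 0.5 mm of the mark. One last 0.5 mm nudge, then a final check of the shaft.

{"fn": "drive_tool", "kwargs": {"moves": [{"x": 0,"y": 0.5,"z": 0,"rx": 0,"ry": 0,"rz": 0,"fingers": 1},{"x": 0,"y": 0.5,"z": 0,"rx": 0,"ry": 0,"rz": 0,"fingers": 1},{"x": 0,"y": 0.5,"z": 0,"rx": 0,"ry": 0,"rz": 0,"fingers": 1},{"x": 0,"y": 0.5,"z": 0,"rx": 0,"ry": 0,"rz": 0,"fingers": 1}]}}

```text
time_s: 28.72
tool_pos: [0.6613, 0.0667, 0.0695]
tool_rot: [-179.7, -20.1, 5.0]
force: [-0.3, 9.9, -0.2]
grip_width: 0.0158
grasp_force: 40.1
```

```bash
python3 now.py | head -3
python3 - <<'E'
from ang2 import *
ang(cam('scene'),(.30,.33,.36),lambda y:.4535-(y-.32)*.066,105)
E
```

```text
S now [(11, 0.06, 119, 96), (14, -0.52, 125, 101), (17, -0.97, 128, 110), (20, -0.74, 131, 104), (23, -0.54, 123, 105), (26, -0.31, 125, 109), (29, -0.28, 127, 104)]
S now [(11, 0.05, 119, 95), (14, -0.49, 125, 101), (17, -0.92, 127, 109), (20, -0.68, 130, 105), (23, -0.59, 124, 105), (26, -0.29, 125, 109), (29, -0.36, 127, 104)]
[0.66131324 0.06671708 0.06955229] 0.27031684153647034 [-0.19954193 10.9255707  -1.06570774] 0.015857500482287557
0.3 axis dx mm 1.24 r 13.33 edges [ 16.9 -17.4] mid -0.3
0.33 axis dx mm 1.11 r 13.44 edges [ 18.4 -13.8] mid 2.3
0.36 axis dx mm 0.99 r 13.33 edges [ 17.9 -13.6] mid 2.1
```

```bash
python3 -c "
from cell import workorder
print(workorder.sign_off())"
```

```text
the job is handed in; nothing more can be done
None
```

The job is handed in: the shaft's yellow line is on top (within about 2°), and the arm is still holding the tailstock with its pointer at the red mark (within about 0.5 mm by the scene camera); the sign-off returned no verdict.

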